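Sort the binding guide wheel

ROBOT

A 6-joint arm with a two-finger parallel gripper is mounted at the origin on the work surface. World frame = base frame: x ahead of the robot, y to its left, z up, the work surface at z = 0. Lengths are in m, angles in rad, forces in N, time in s.
With the tool pointing down it reaches from about 0.375 to 0.975 m from the base axis. Payload 3.8 kg.
Tool frame: the origin (TCP) lies on the centre line of the jaws, within the pads' length; the fingertips stand 14 mm ahead of it and the grasp point (between the pads) lies 5 mm behind it; x points along the fingers, y is the direction in which the jaws open and shut, and the axes are right-handed (so a half turn about x gives the same grasp; the last joint's range is limited). The gripper opens to 85 mm and grips with 20 to 120 N. Pads are 22 mm wide; open, the fingers measure 114 mm over their backs; the gripper's body (76 mm by 85 mm) begins 54 mm behind the grasp point. The pads swing forward as they close: fully open they stand 13 mm farther back than shut.
Start: joints at [1.303, 0.264, 1.604, -0, 1.274, -0.037], TCP at [0.154, 0.657, 0.245] pointing down, gripper open.
Joint ranges: [-2.63, 2.63], [-0.94, 2.18], [0.31, 2.57], [-1.31, 4.45], [0, 2.66], [-2.55, 2.55]. Speed limits (rad/s): [2.57, 2.57, 3.14, 3.14, 3.14, 3.14].

INTERFACE

Orientations are given as a rotation vector (axis times angle).
In Python, from workcell import bot gives the robot as it stands.
- The arm moves only by the shell command python3 -m creep 'ROWS' [FORCE]. ROWS is JSON, a list of rows, each an object with "grip": the finger opening in cm, from 0 to 8.54; "dp": the shift along the tool's x, y, z in cm, a list of three; "rotation": the turn, a rotation vector about the tool's x, y, z in rad, a list of three. A call has 1 to 5 rows; each row is the pose to reach, as a shift and turn from the pose commanded when the call began, along the tool's axes at that moment; what a row does not reach only later rows make up. A row lasts 1/12 s, in which the tool goes at most 41.7 mm and 7.16 degrees, less where a joint would pass 70% of its speed; a pose out of reach is approached as far as the arm can. A call with a gripper value outside its range is refused whole. The fingers move at their own pace and stop on an object; FORCE is the grip in N (left out, the last holds). Time passes only in rows, so rows that repeat a pose let the fingers close. It gives the time, the measured TCP pose, the force and the opening at its end, in the units of the state.
- bot.read_state(): the state, without advancing time (a new reading comes with each control period).
- bot.read_camera(name): name is "side" or "top" or "wrist"; returns (picture, depth): 384x512x3 uint8, red, green, blue; 384x512 float32, m along the optical axis (not along the pixel's ray), 0 where there is no reading.
- bot.get_calibration(name): a dict with "fx", "fy", "cx", "cy" (pixels), "rvec" (rotation vector, rad) and "tvec" (3), from world to camera coordinates, as OpenCV has them. Camera axes: x right, y down, z forward; pixel columns grow to the right and rows downward; lengths in m; the calibration is good to about 2 mm. A picture is of the moment at which its call begins: read the wrist's pose just before it. get_calibration takes no time and is no camera call; for the wrist camera it gives the pose at the moment of the call.
- bot.finish_job(): hands the job in, once; it reports no verdict.
The state is a dict: "time": time; "q": joint angles; "joint_vel": joint speeds; "joint_torque": joint torques, N m; "tool_pos": TCP position; "tcp_rot": TCP orientation; "wrist_force": force on the tool from outside, world axes, zero at the start; "torque": the same for the moment, N m; "width": opening from 0.0 (shut) to 1.0 (fully open).
Only numpy, scipy, OpenCV 4.12 (cv2) and the standard library are available. Lean on these libraries where they do the work, as an engineer would, in place of code of your own. Each camera call takes 0.05 s, during which the arm holds its last target.

TASK

Three guide-wheel units stand in the test rack: two wheels run free and one binds. Find out which by feel, pushing the wheels round by their ribs with never more than 15 N, and give both free ones at least half a turn one way, left so; then lift the unit whose wheel binds by its square head and seat it fully home, upright, in the empty nest of the repair cradle. Leave the two free units in their nests and everything else on the bench where it is.

Things in the scene. Friction and masses are not known exactly. Their poses are not given: they have to be found in the camera images.
- unit_a: Guide-wheel unit a (all three look alike), about 0.9 kg: dark steel base 84 x 84 x 14 mm; a fixed 22 x 22 mm square steel head on its centre, sides parallel to the base's, 44 to 72 mm up; an aluminium wheel between. Origin: centre of the underside; z up. The head does not turn with the wheel: lift by it, finger ends 46 mm or more above the underside to clear the wheel's ribs.
- unit_b: Guide-wheel unit b (all three look alike), about 0.9 kg: dark steel base 84 x 84 x 14 mm; a fixed 22 x 22 mm square steel head on its centre, sides parallel to the base's, 44 to 72 mm up; an aluminium wheel between. Origin: centre of the underside; z up. The head does not turn with the wheel: lift by it, finger ends 46 mm or more above the underside to clear the wheel's ribs.
- unit_c: Guide-wheel unit c (all three look alike), about 0.9 kg: dark steel base 84 x 84 x 14 mm; a fixed 22 x 22 mm square steel head on its centre, sides parallel to the base's, 44 to 72 mm up; an aluminium wheel between. Origin: centre of the underside; z up. The head does not turn with the wheel: lift by it, finger ends 46 mm or more above the underside to clear the wheel's ribs.
- wheel_a: Wheel of unit_a: lies flat, 104 mm across, turns about z through its origin, 18 mm above the unit's underside. Its upper face is 12 mm above this origin; on it stand three radial ribs, 8 mm wide, tops at 26 mm, from 20 to 50 mm off the axis, 120 degrees apart, one along the wheel's +x. Push a rib sideways with closed finger ends, either way; they can go right round the head, 40 mm off the axis.
- wheel_b: Wheel of unit_b: lies flat, 104 mm across, turns about z through its origin, 18 mm above the unit's underside. Its upper face is 12 mm above this origin; on it stand three radial ribs, 8 mm wide, tops at 26 mm, from 20 to 50 mm off the axis, 120 degrees apart, one along the wheel's +x. Push a rib sideways with closed finger ends, either way; they can go right round the head, 40 mm off the axis.
- wheel_c: Wheel of unit_c: lies flat, 104 mm across, turns about z through its origin, 18 mm above the unit's underside. Its upper face is 12 mm above this origin; on it stand three radial ribs, 8 mm wide, tops at 26 mm, from 20 to 50 mm off the axis, 120 degrees apart, one along the wheel's +x. Push a rib sideways with closed finger ends, either way; they can go right round the head, 40 mm off the axis.
- spin_a (a joint): Turn of unit_a's wheel, rad, anticlockwise from above positive, no end stop; starts within -0.5 to 0.5. Two wheels run free: under 0.5 N at a rib turns them. One binds: depending on its start it takes 0.3 to 7 N at 40 mm off the axis to get going, then 6 N more per radian, and springs partly back when let go; half a turn would take over 15 N.
- spin_b (a joint): Turn of unit_b's wheel, rad, anticlockwise from above positive, no end stop; starts within -0.5 to 0.5. Two wheels run free: under 0.5 N at a rib turns them. One binds: depending on its start it takes 0.3 to 7 N at 40 mm off the axis to get going, then 6 N more per radian, and springs partly back when let go; half a turn would take over 15 N.
- spin_c (a joint): Turn of unit_c's wheel, rad, anticlockwise from above positive, no end stop; starts within -0.5 to 0.5. Two wheels run free: under 0.5 N at a rib turns them. One binds: depending on its start it takes 0.3 to 7 N at 40 mm off the axis to get going, then 6 N more per radian, and springs partly back when let go; half a turn would take over 15 N.
- rack: Wooden test rack, 420 x 130 mm, with three square nests in a row along its own y, 145 mm between centres; each 90 x 90 mm inside, floor 12 mm above the table, walls 12 mm thick and 12 mm high above that floor. Each holds one unit, in any order. Fixed. Origin: centre of its underside.
- cradle: Repair cradle: wooden board 150 x 150 mm with one empty square nest, like those of the rack (90 x 90 mm inside, floor at 12 mm, walls up to 24 mm above the table) and a short dowel at each corner. Fixed; its x and y axes run along the nest's sides. Origin: centre of its underside.
- cradle_floor (a point): Centre of the cradle nest's floor, 12 mm above the table; axes as the cradle's.
- mallet: Wooden mallet lying down, head 65 x 120 x 70 mm at its +x end, 250 mm handle; origin under its middle; a bystander, to be left where it is.
- try_square: Try square lying flat: dark wooden stock 120 mm along y at the origin, steel blade 170 mm towards +x; a bystander, to be left where it is.
- chisel: Chisel lying along its x, 245 mm long, 26 mm thick; origin where handle meets blade; a bystander, to be left where it is.
- cup: White paper cup 76 mm across, 90 mm tall; a bystander, to be left where it is.
- offcut: Softwood offcut 45 x 140 x 45 mm; a bystander, to be left where it is.
- screw_tray: Grey plastic screw tray 110 x 80 x 35 mm; a bystander, to be left where it is.
There are look-alikes about, which are no part of the job. Leave any purple look-alike of the cradle alone.

How it is judged:
By the outcome, as a careful person would: the job done as asked, in the order asked, and still so for the second after the job is handed in, with the robot touching nothing.
It also fails if it takes over 72 s, if anything falls off the work surface, if the arm or the gripper's body presses on something with over 40 N, if the wrist force passes 120 N, or if a joint passes its speed limit or range.

## Working session

There is one attempt and no reset: what is moved stays moved. The work goes in short steps, Python scripts to look and compute and a shell command to move; the robot and the scene stay as the last step left them, time stands still between calls to the robot, and variables do not carry over. Pictures are saved under pics/ and viewed, and the job is handed in when it is done.

```bash
ls; mkdir -p pics; python3 - <<'E'
from workcell import bot
import cv2,numpy as np
s=bot.read_state();print(s)
for n in ['top','side','wrist']:
    print(n,bot.get_calibration(n))
    p,d=bot.read_camera(n)
    cv2.imwrite(f'pics/{n}0.png',p[:,:,::-1]);np.save(f'pics/{n}0_d.npy',d);np.save(f'pics/{n}0_p.npy',p)
print(bot.read_state()['time'])
E
```

```text
pics
{'time': 0.0, 'q': array([ 1.30307850e+00,  2.64758089e-01,  1.60537765e+00,  3.78569624e-07,
        1.27371706e+00, -3.69059138e-02]), 'joint_vel': array([ 0.00162642, -0.00080071, -0.00141767,  0.0005292 ,  0.00033362,
        0.00017573]), 'joint_torque': array([-8.15165322e-05, -5.15097892e+01, -3.67324662e+01,  2.14053603e-04,
        1.27285451e-02, -6.36932374e-07]), 'tool_pos': array([0.15423675, 0.65641587, 0.24395671]), 'tcp_rot': array([ 0.17945733,  1.56353272, -0.18297293]), 'wrist_force': array([ 0.01240156, -0.46642068,  0.07475515]), 'torque': array([-0.03253075,  0.01196335, -0.01987015]), 'width': 1.000166443293427}
top {'fx': 386.9136087217942, 'fy': 386.9136087217942, 'cx': 254.34492900756547, 'cy': 186.64498457812374, 'rvec': array([ 2.20475152, -2.20828226,  0.05120226]), 'tvec': array([0.05586831, 0.54484822, 1.40933079])}
side {'fx': 454.826170758806, 'fy': 454.826170758806, 'cx': 256.767738964276, 'cy': 186.09808859138786, 'rvec': array([ 2.13919496, -0.44681894,  0.24552022]), 'tvec': array([-0.46292554,  0.19318102,  1.2359885 ])}
wrist {'fx': 319.92910526466045, 'fy': 319.92910526466045, 'cx': 253.44963197086153, 'cy': 195.24203147086337, 'rvec': array([-2.25405332, -1.78465434, -0.2890081 ]), 'tvec': array([-0.67368167, -0.03979749,  0.37975592])}
0.15
```

View pics/top0.png

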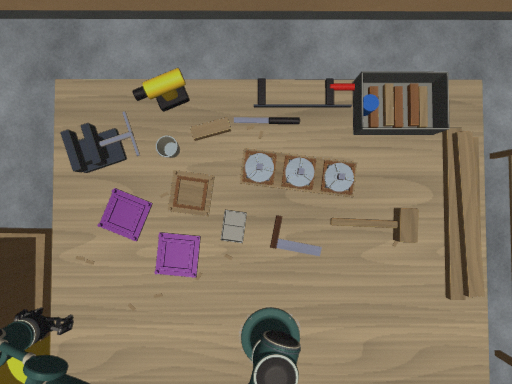

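View pics/side0.png

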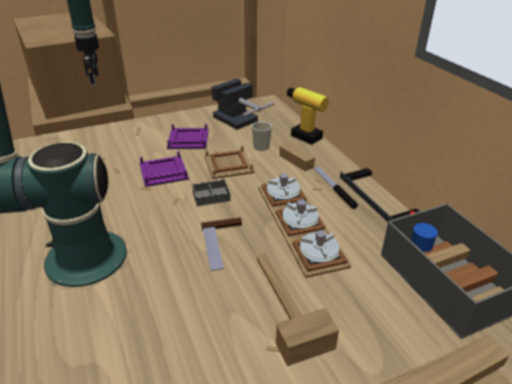

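View pics/wrist0.png

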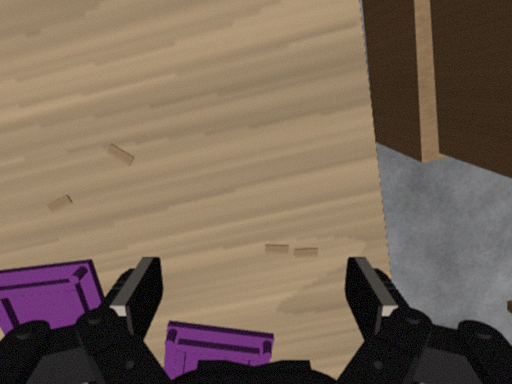

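The top view shows the three wheels at about (260,168), (299,172) and (339,178). The wooden cradle is at (191,192), with purple decoys at (125,214) and (178,254). The tray, square, mallet, cup, offcut and chisel are around them. Next I'll measure them.

```bash
cat > h.py <<'E'
import numpy as np,cv2
from scipy.spatial.transform import Rotation as R
def cloud(d,c):
    v,u=np.mgrid[:d.shape[0],:d.shape[1]]
    P=np.stack([(u-c['cx'])/c['fx']*d,(v-c['cy'])/c['fy']*d,d],-1)
    Rm=R.from_rotvec(c['rvec']).as_matrix()
    return (P-c['tvec'])@Rm   # R^T(P-t)
def px(W,c):
    uv,_=cv2.projectPoints(np.asarray(W,float).reshape(-1,3),c['rvec'],c['tvec'],np.array([[c['fx'],0,c['cx']],[0,c['fy'],c['cy']],[0,0,1]]),None)
    return uv[:,0]
E
python3 - <<'E'
from workcell import bot
import numpy as np,cv2
from h import *
for n in ['top','side']:
    c=bot.get_calibration(n);d=np.load(f'pics/{n}0_d.npy');W=cloud(d,c)
    print(n,'table z',np.median(W[260:300,220:300,2] if n=='top' else W[200:250,330:340,2]))
    np.save(f'pics/{n}0_W.npy',W)
W=np.load('pics/top0_W.npy')
for u,v in [(260,168),(299,172),(339,178),(191,192),(234,226),(276,230),(405,225),(168,147)]:
    print(u,v,W[v,u].round(3))
im=cv2.imread('pics/top0.png')
cv2.imwrite('pics/topz.png',cv2.resize(im[130:250,150:370],None,fx=3.6,fy=3.6,interpolation=cv2.INTER_CUBIC))
im=cv2.imread('pics/side0.png')
cv2.imwrite('pics/sidez.png',cv2.resize(im[130:280,190:360],None,fx=4,fy=4,interpolation=cv2.INTER_CUBIC))
E
```

```text
top table z 2.4552328971386703e-05
side table z 0.0008408245940318879
260 168 [0.607 0.036 0.08 ]
299 172 [ 0.593 -0.1    0.083]
339 178 [ 0.572 -0.239  0.085]
191 192 [0.526 0.288 0.005]
234 226 [0.403 0.128 0.034]
276 230 [ 0.387 -0.023  0.018]
405 225 [ 0.407 -0.473  0.072]
168 147 [0.693 0.374 0.001]
```

View pics/topz.png

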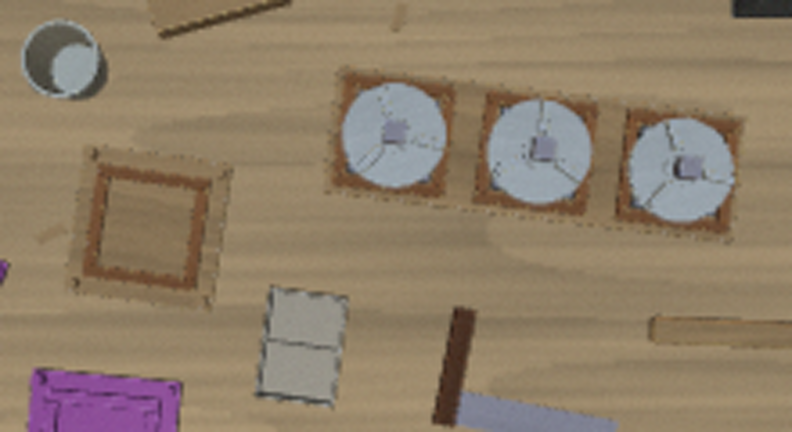

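View pics/sidez.png

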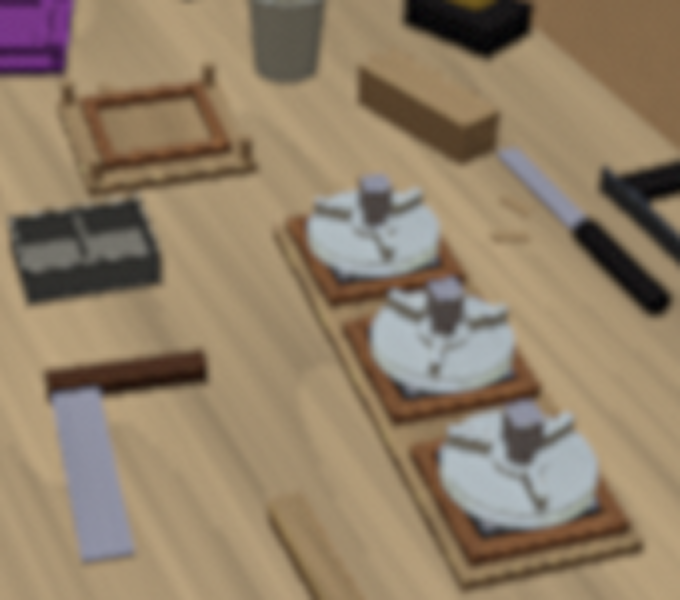

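```bash
cat >> h.py <<'E'
def show(s):
    M=R.from_rotvec(s['tcp_rot']).as_matrix()
    return M
def go(s,target,yaw_y=None):
    """required dp (cm) in tool axes; yaw_y: desired world angle (deg) of tool y (mod 180 picks nearest)"""
    M=R.from_rotvec(s['tcp_rot']).as_matrix()
    dp=M.T@(np.asarray(target)-s['tool_pos'])*100
    out=[dp.round(2)]
    if yaw_y is not None:
        best=None
        for k in (0,180):
            a=np.radians(yaw_y+k); y=np.array([np.cos(a),np.sin(a),0]); x=np.array([0,0,-1.]); z=np.cross(x,y)
            T=np.stack([x,y,z],1); rv=R.from_matrix(M.T@T).as_rotvec()
            if best is None or np.linalg.norm(rv)<np.linalg.norm(best): best=rv
        out.append(best.round(3))
    return out
E
python3 - <<'E'
from workcell import bot
from h import *
s=bot.read_state();M=show(s);print(M.round(3))
c=bot.get_calibration('wrist');Rm=R.from_rotvec(c['rvec']).as_matrix();C=-Rm.T@c['tvec']
print('cam',C.round(3),'in tool',(M.T@(C-s['tool_pos'])).round(3)); print((M.T@Rm.T).round(3))
print(go(s,[0.59,-0.1,0.3],82.8))
W=np.load('pics/top0_W.npy');P=np.load('pics/top0_p.npy').astype(int)
# heads: z>0.07 in rack region
for (u,v) in [(260,168),(299,172),(339,178)]:
    w=W[v-18:v+18,u-18:u+18].reshape(-1,3)
    h=w[(w[:,2]>0.073)&(w[:,2]<.095)]; 
    wh=w[(w[:,2]>0.03)&(w[:,2]<.05)]
    wm=(wh.max(0)+wh.min(0))/2
    print(len(h),h.mean(0).round(4),'wheel',wm.round(4),np.median(wh[:,2]).round(4))
# redwood walls cradle
hsv=cv2.cvtColor(P.astype(np.uint8),cv2.COLOR_RGB2HSV)
print(P[192,172],P[175,190],P[192,191])
E
```

```text
[[-0.     0.229  0.973]
 [-0.002  0.973 -0.229]
 [-1.    -0.002 -0.   ]]
cam [0.075 0.675 0.373] in tool [-0.128 -0.001 -0.082]
[[-0.002 -0.316  0.949]
 [ 1.    -0.001  0.001]
 [ 0.001  0.949  0.316]]
[array([ -5.47, -63.69,  59.72]), array([-0.105, -0.   ,  0.002])]
40 [0.6143 0.0377 0.0828] wheel [0.6154 0.0384 0.04  ] 0.0414
43 [ 0.5979 -0.1072  0.0836] wheel [ 0.6006 -0.1062  0.0401] 0.0411
45 [ 0.5794 -0.2482  0.0827] wheel [ 0.577  -0.2464  0.04  ] 0.0415
[137 117  88] [140 119  89] [130 111  83]
```

```bash
python3 -m creep '[{"grip":8.5,"dp":[-5.6,-30.4,39.6],"rotation":[-0.105,0,0]},{"grip":8.5,"dp":[-5.6,-30.4,39.6],"rotation":[-0.105,0,0]},{"grip":8.5,"dp":[-5.6,-30.4,39.6],"rotation":[-0.105,0,0]},{"grip":8.5,"dp":[-5.6,-30.4,39.6],"rotation":[-0.105,0,0]},{"grip":8.5,"dp":[-5.6,-30.4,39.6],"rotation":[-0.105,0,0]}]'
python3 - <<'E'
from workcell import bot
from h import *
s=bot.read_state();print(s['time'],s['tool_pos'],s['wrist_force']);print(go(s,[0.47,0.27,0.3],82.8))
E
```

```text
time: 0.57
tool_pos: [0.286, 0.4951, 0.2682]
tcp_rot: [0.098, 1.569, -0.099]
wrist_force: [0.5, 0.7, 0.5]
width: 0.995
0.5667 [0.2860086  0.49508617 0.26822094] [0.52624797 0.65894752 0.46696805]
[array([ -3.17, -20.04,  21.06]), array([ 0.001, -0.   ,  0.001])]
```

```bash
python3 -m creep '[{"grip":0,"dp":[-3.2,-20,21]},{"grip":0,"dp":[-3.2,-20,21]},{"grip":0,"dp":[-3.2,-20,21]},{"grip":0,"dp":[-3.2,-20,21]},{"grip":0,"dp":[-3.2,-20,21]}]' 30
python3 - <<'E'
from workcell import bot
from h import *
s=bot.read_state();print(s['time'],s['tool_pos'],s['wrist_force']);print(go(s,[0.47,0.27,0.3],82.8))
E
```

```text
0.5667 [0.2860086  0.49508617 0.26822094] [0.52624797 0.65894752 0.46696805]
[array([ -3.17, -20.04,  21.06]), array([ 0.001, -0.   ,  0.001])]validation failed for argument at $[0]...
```

```bash
python3 -m creep '[{"grip":0,"dp":[-3.2,-20,21],"rotation":[0,0,0]},{"grip":0,"dp":[-3.2,-20,21],"rotation":[0,0,0]},{"grip":0,"dp":[-3.2,-20,21],"rotation":[0,0,0]},{"grip":0,"dp":[-3.2,-20,21],"rotation":[0,0,0]},{"grip":0,"dp":[-3.2,-20,21],"rotation":[0,0,0]}]' 30
python3 - <<'E'
from workcell import bot
from h import *
s=bot.read_state();print(s['time'],s['tool_pos'],s['wrist_force']);print(go(s,[0.47,0.27,0.3],82.8))
E
```

```text
time: 0.98
tool_pos: [0.417, 0.3345, 0.2914]
tcp_rot: [0.099, 1.569, -0.099]
wrist_force: [1.1, 0.1, 0.4]
width: 0.296
0.9833 [0.41695121 0.33445248 0.29143168] [1.11505537 0.14458506 0.37828508]
[array([-0.86, -5.73,  6.07]), array([ 0., -0.,  0.])]
```

```bash
python3 -m creep '[{"grip":0,"dp":[-0.9,-5.7,6.1],"rotation":[0,0,0]},{"grip":0,"dp":[-0.9,-5.7,6.1],"rotation":[0,0,0]},{"grip":0,"dp":[-0.9,-5.7,6.1],"rotation":[0,0,0]},{"grip":0,"dp":[-0.9,-5.7,6.1],"rotation":[0,0,0]}]' 30
cat >> h.py <<'E'
def snap(bot,tag):
    s=bot.read_state();c=bot.get_calibration('wrist');p,d=bot.read_camera('wrist')
    cv2.imwrite(f'pics/{tag}.png',p[:,:,::-1]);W=cloud(d,c);np.savez(f'pics/{tag}.npz',p=p,d=d,W=W,**{'c_'+k:v for k,v in c.items()})
    return s,c,p,d,W
E
python3 - <<'E'
from workcell import bot
from h import *
s,c,p,d,W=snap(bot,'crad');print(s['time'],s['tool_pos'],s['wrist_force'],s['width'])
print(go(s,[0.55,-0.1,0.3],82.8))
E
```

```text
time: 1.32
tool_pos: [0.4709, 0.2702, 0.3004]
tcp_rot: [0.103, 1.568, -0.102]
wrist_force: [0.2, -0.0, -0.2]
width: 0.003
1.3167 [0.47091778 0.27023266 0.30041829] [ 0.23142802 -0.04447045 -0.19083384] 0.003089418851934994
[array([  0.04, -35.68,  12.66]), array([-0.005,  0.   , -0.   ])]
```

View pics/crad.png

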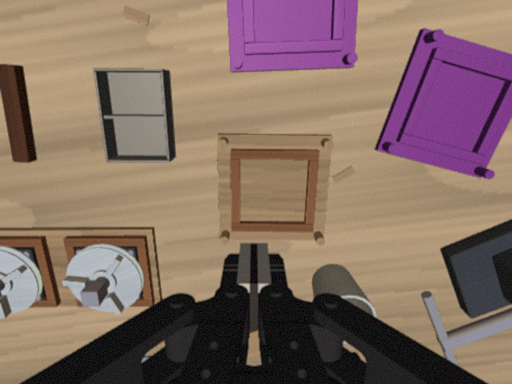

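The wrist view shows the wooden cradle centred at about (274,188), its red-brown nest walls clear. The first wheel is at (105,280).

```bash
python3 -m creep '[{"grip":0,"dp":[0,-35.7,12.7],"rotation":[0,0,0]},{"grip":0,"dp":[0,-35.7,12.7],"rotation":[0,0,0]},{"grip":0,"dp":[0,-35.7,12.7],"rotation":[0,0,0]},{"grip":0,"dp":[0,-35.7,12.7],"rotation":[0,0,0]},{"grip":0,"dp":[0,-35.7,12.7],"rotation":[0,0,0]}]' 30
python3 - <<'E'
from workcell import bot
from h import *
z=np.load('pics/crad.npz');p=z['p'];W=z['W'];c={k[2:]:z[k] for k in z.files if k[:2]=='c_'}
print(go(bot.read_state(),[0.55,-0.1,0.3],82.8))
a=p.astype(int);
for q in [(188,235),(225,274),(155,274),(235,240),(140,274),(188,274)]: print(q,a[q],W[q].round(4))
hsv=cv2.cvtColor(p,cv2.COLOR_RGB2HSV)
for q in [(188,235),(225,274),(155,274),(235,240),(140,274),(188,274)]: print(hsv[q])
E
```

```text
time: 1.78
tool_pos: [0.5136, 0.069, 0.3]
tcp_rot: [0.096, 1.569, -0.095]
wrist_force: [0.4, 0.3, -1.3]
width: -0.001
[array([-1.000e-02, -1.633e+01,  5.680e+00]), array([ 0.004, -0.001, -0.001])]
(188, 235) [126  85  59] [0.5107 0.2403 0.0228]
(225, 274) [121  87  61] [0.5704 0.2857 0.0235]
(155, 274) [114  78  51] [0.4733 0.2965 0.0234]
(235, 240) [157 132 103] [0.5845 0.2358 0.0123]
(140, 274) [145 122  91] [0.4559 0.2991 0.0133]
(188, 274) [153 128  96] [0.5208 0.2919 0.0123]
[ 12 136 126]
[ 13 126 121]
[ 13 141 114]
[ 16  88 157]
[ 17  95 145]
[ 17  95 153]
```

```bash
python3 -m creep '[{"grip":0,"dp":[0,-16.3,5.7],"rotation":[0,0,0]},{"grip":0,"dp":[0,-16.3,5.7],"rotation":[0,0,0]},{"grip":0,"dp":[0,-16.3,5.7],"rotation":[0,0,0]},{"grip":0,"dp":[0,-16.3,5.7],"rotation":[0,0,0]},{"grip":0,"dp":[0,-16.3,5.7],"rotation":[0,0,0]}]' 30
python3 -m creep '[{"grip":0,"dp":[0,0,0],"rotation":[0,0,0]}]'
python3 - <<'E'
from workcell import bot
from h import *
s,c,p,d,W=snap(bot,'rack')
print(s['time'],s['tool_pos'],s['wrist_force'],s['torque'])
im=p[:,:,::-1].copy()
cv2.imwrite('pics/rackz.png',cv2.resize(im[100:384],None,fx=1.56,fy=1.56,interpolation=cv2.INTER_CUBIC))
# cradle fit
z=np.load('pics/crad.npz');p=z['p'];W=z['W'];d=z['d']
hsv=cv2.cvtColor(p,cv2.COLOR_RGB2HSV)
m=(W[...,2]>0.0185)&(W[...,2]<0.03)&(np.abs(W[...,0]-.52)<.09)&(np.abs(W[...,1]-.29)<.085)&(hsv[...,1]>112)
m=cv2.morphologyEx(m.astype(np.uint8),cv2.MORPH_OPEN,np.ones((3,3)))
n,l,st,ce=cv2.connectedComponentsWithStats(m);k=1+st[1:,4].argmax();mm=l==k
pts=W[mm];print(len(pts),'z',np.median(pts[:,2]))
r=cv2.minAreaRect((pts[:,:2]*1000).astype(np.float32));print(r)
# inner hole
cs,_=cv2.findContours(mm.astype(np.uint8),cv2.RETR_CCOMP,cv2.CHAIN_APPROX_NONE)
for cc in cs:
    if len(cc)>50:
        q=W[cc[:,0,1],cc[:,0,0]];print(len(cc),cv2.minAreaRect((q[:,:2]*1000).astype(np.float32)))
E
```

```text
time: 2.2
tool_pos: [0.5511, -0.104, 0.2997]
tcp_rot: [0.098, 1.569, -0.102]
wrist_force: [0.9, 0.7, -0.0]
width: -0.004
time: 2.28
tool_pos: [0.5505, -0.1008, 0.2996]
tcp_rot: [0.101, 1.57, -0.1]
wrist_force: [0.4, 1.3, -0.5]
width: -0.001
2.2833 [ 0.55051617 -0.10082265  0.2995659 ] [ 0.39202847  1.29258995 -0.45105533] [-0.04232507 -0.002741    0.01511571]
2711 z 0.023791132407653785
((523.2525634765625, 289.8531188964844), (113.95757293701172, 113.51570129394531), 81.90313720703125)
338 ((523.2525634765625, 289.8531188964844), (113.95757293701172, 113.51570129394531), 81.90313720703125)
276 ((524.2977294921875, 290.8107604980469), (94.5433120727539, 95.44470977783203), 82.50043487548828)
```

View pics/rackz.png

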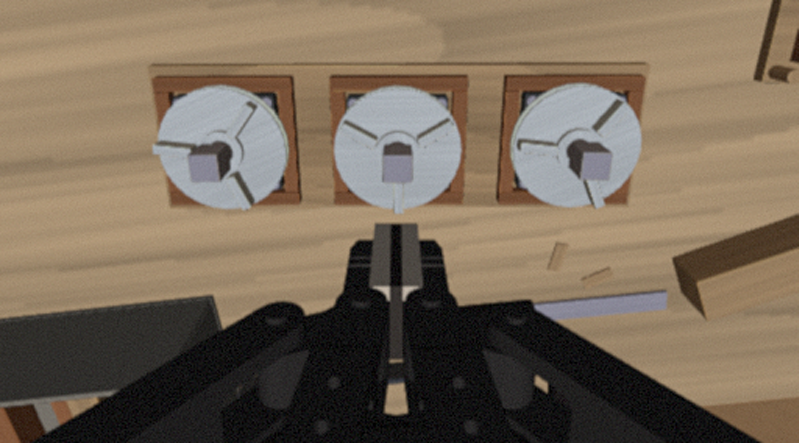

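The rack view (crop) shows three wheels, at about (225,147), (398,147) and (577,146), with ribs and square heads visible.

```bash
cat > meas.py <<'E'
from h import *
def units(W,guess,crop=0.07):
    out=[]
    for g in guess:
        D=W[...,:2]-np.array(g);m=(np.hypot(D[...,0],D[...,1])<crop)
        z=W[...,2]
        mh=m&(z>0.078)&(z<.09)&(np.hypot(D[...,0],D[...,1])<.03)
        # wheel disc fit by rim points at z~.042
        mw=m&(z>0.036)&(z<.046)
        pts=W[mw][:,:2]
        (cx,cy),r=cv2.minEnclosingCircle((pts*1000).astype(np.float32)) if len(pts) else ((0,0),0)
        hp=W[mh]
        hr=cv2.minAreaRect((hp[:,:2]*1000).astype(np.float32)) if len(hp)>4 else None
        C=np.array(hr[0])/1000 if hr else np.array([cx,cy])/1000
        D=W[...,:2]-C;rr=np.hypot(D[...,0],D[...,1]);mr=(rr>.025)&(rr<.052)&(z>.0495)&(z<.06)
        a=np.arctan2(D[...,1],D[...,0])[mr]
        ph=np.degrees(np.angle(np.mean(np.exp(3j*a)))/3) if mr.any() else None
        out.append(dict(head=hr,hz=np.median(hp[:,2]) if len(hp) else None,nh=len(hp),wheel=(cx,cy,r),rib_mod120=ph,hist=np.histogram(np.degrees(a),np.arange(-180,181,20))[0]))
    return out
E
python3 - <<'E'
from meas import *
G=[(0.6143,.0377),(.598,-.107),(.578,-.2475)]
for f in ['rack','crad']:
    z=np.load(f'pics/{f}.npz')
    for u in units(z['W'],G): print(u)
print('top')
for u in units(np.load('pics/top0_W.npy'),G): print(u)
print('side')
for u in units(np.load('pics/side0_W.npy'),G): print(u)
# rack walls
z=np.load('pics/rack.npz');W=z['W'];hsv=cv2.cvtColor(z['p'],cv2.COLOR_RGB2HSV)
m=(W[...,2]>0.0185)&(W[...,2]<0.028)&(hsv[...,1]>112)&(abs(W[...,1]+.105)<.25)&(abs(W[...,0]-.6)<.1)
n,l,st,ce=cv2.connectedComponentsWithStats(cv2.morphologyEx(m.astype(np.uint8),cv2.MORPH_OPEN,np.ones((2,2))))
for k in range(1,n):
    if st[k,4]>60: q=W[l==k];print(st[k],cv2.minAreaRect((q[:,:2]*1000).astype(np.float32)))
E
```

```text
{'head': ((614.8794555664062, 39.1551399230957), (22.585357666015625, 22.287086486816406), 82.58738708496094), 'hz': np.float64(0.08387810952059996), 'nh': 399, 'wheel': (615.7747192382812, 39.40799331665039, 52.527427673339844), 'rib_mod120': np.float64(16.036619925737725), 'hist': array([  0,   0,   0, 126,  29,   0,   0,   0,   0, 112,  21,   0,   0,
         0,   0, 127,  58,   0])}
{'head': ((598.0709228515625, -105.78636169433594), (21.927705764770508, 21.445518493652344), 82.94505310058594), 'hz': np.float64(0.0836534955316333), 'nh': 362, 'wheel': (598.8397827148438, -105.79507446289062, 52.17030715942383), 'rib_mod120': np.float64(-5.997876915701512), 'hist': array([  0,   0, 142,   8,   0,   0,   0,   0, 112,   8,   0,   0,   0,
         0, 144,   9,   0,   0])}
{'head': ((579.525390625, -247.40994262695312), (22.218414306640625, 21.598054885864258), 82.64884185791016), 'hz': np.float64(0.08342474429801086), 'nh': 385, 'wheel': (579.9442749023438, -247.87120056152344, 52.319820404052734), 'rib_mod120': np.float64(16.16180664653158), 'hist': array([  0,   0,   0, 123,  28,  
[... 3260 characters left out ...]
2.42308044433594), (148.294677734375, 223.2051544189453), 13.461846351623535)
[ 212  150   89   45 1170] ((535.9075317382812, -88.5557861328125), (122.53856658935547, 127.16681671142578), 74.90991973876953)
[277 199  22  33 263] ((568.7080078125, -68.33238220214844), (200.70286560058594, 35.84770584106445), 2.8064169883728027)
[215 210  20  22 196] ((560.4387817382812, -131.20350646972656), (29.149173736572266, 196.85906982421875), 74.68460083007812)
[389 217  16  15 119] ((676.0911254882812, 88.5233154296875), (24.991722106933594, 27.185367584228516), 39.742958068847656)
[109 218  17  15 123] ((625.30810546875, -300.0195007324219), (22.861976623535156, 26.723766326904297), 74.7227783203125)
```

```bash
cat > arc.py <<'E'
from workcell import bot
from h import *
import sys,json
def rows(c,angs,z,r=0.04,base=None,yaw=82.8):
    s=bot.read_state()
    M=R.from_rotvec(s['tcp_rot']).as_matrix()
    b=np.array(base) if base is not None else s['tool_pos']
    print('t',round(s['time'],2),'pos',s['tool_pos'].round(4),'F',s['wrist_force'].round(2))
    for a in angs:
        t=np.array([c[0]+r*np.cos(np.radians(a)),c[1]+r*np.sin(np.radians(a)),z])
        print(a,t.round(4),(M.T@(t-b)*100).round(2).tolist())
    print('rot',go(s,s['tool_pos'],yaw)[1])
U={1:(.6150,.0392),2:(.5980,-.1062),3:(.5796,-.2478)}
E
python3 -c "
from arc import *
rows(U[2],[-166],.09)"
```

```text
t 2.33 pos [ 0.5502 -0.0993  0.2996] F [-0.45  0.47 -0.44]
-166 [ 0.5592 -0.1159  0.09  ] [20.96, -1.56, 1.13]
rot [-0.001 -0.002 -0.001]
```

```bash
python3 -m creep '[{"grip":0,"dp":[20.9,-1.6,1.1],"rotation":[0,0,0]},{"grip":0,"dp":[20.9,-1.6,1.1],"rotation":[0,0,0]},{"grip":0,"dp":[20.9,-1.6,1.1],"rotation":[0,0,0]},{"grip":0,"dp":[20.9,-1.6,1.1],"rotation":[0,0,0]},{"grip":0,"dp":[20.9,-1.6,1.1],"rotation":[0,0,0]}]'
python3 -m creep '[{"grip":0,"dp":[0,0,0],"rotation":[0,0,0]},{"grip":0,"dp":[0,0,0],"rotation":[0,0,0]}]'
python3 -c "
from arc import *
rows(U[2],[-166],.062)
s,c,p,d,W=snap(bot,'a1')"
```

```text
time: 2.75
tool_pos: [0.5591, -0.1141, 0.0915]
tcp_rot: [0.097, 1.568, -0.095]
wrist_force: [-0.4, -0.7, -1.1]
width: -0.003
time: 2.92
tool_pos: [0.5565, -0.1142, 0.0902]
tcp_rot: [0.098, 1.576, -0.095]
wrist_force: [0.0, 0.2, -0.2]
width: 0.002
t 2.92 pos [ 0.5565 -0.1142  0.0902] F [ 0.02  0.22 -0.23]
-166 [ 0.5592 -0.1159  0.062 ] [2.82, -0.14, 0.31]
rot [ 0.002 -0.007 -0.002]
```

View pics/a1.png

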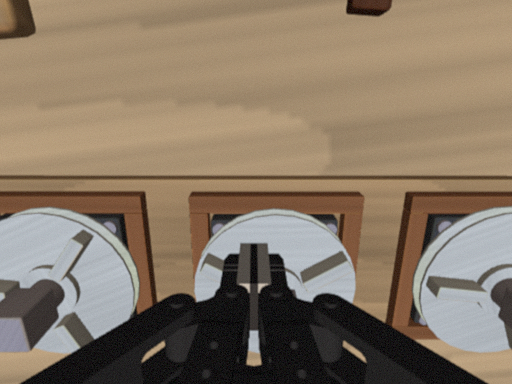

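```bash
python3 -c "
from arc import *
for i in range(5):
    s=bot.read_state();print(s['time'],s['tool_pos'].round(4),s['wrist_force'].round(2),s['tcp_rot'].round(3));
    if i<4: bot.read_camera('wrist')
"
```

```text
2.9667 [ 0.5592 -0.1153  0.0933] [ 0.67 -1.23  0.13] [ 0.098  1.57  -0.096]
3.0167 [ 0.561  -0.116   0.0953] [0.9  0.51 0.52] [ 0.097  1.565 -0.097]
3.0667 [ 0.5618 -0.1166  0.0964] [0.05 0.26 1.04] [ 0.097  1.563 -0.098]
3.1167 [ 0.562  -0.117   0.0967] [-0.84  0.42  0.23] [ 0.097  1.562 -0.098]
3.1667 [ 0.5619 -0.1173  0.0966] [-0.07 -0.1   0.13] [ 0.097  1.562 -0.099]
```

```bash
python3 -m creep '[{"grip":0,"dp":[0,0,0],"rotation":[0,0,0]},{"grip":0,"dp":[0,0,0],"rotation":[0,0,0]},{"grip":0,"dp":[0,0,0],"rotation":[0,0,0]}]'
python3 -c "
from arc import *
rows(U[2],[-166],.075)"
```

```text
time: 3.42
tool_pos: [0.5599, -0.1176, 0.0942]
tcp_rot: [0.099, 1.567, -0.099]
wrist_force: [-0.4, -0.2, 0.2]
width: -0.001
t 3.42 pos [ 0.5599 -0.1176  0.0942] F [-0.35 -0.21  0.22]
-166 [ 0.5592 -0.1159  0.075 ] [1.92, 0.16, -0.09]
rot [-0.     0.002  0.   ]
```

```bash
python3 -c "
from arc import *
z=np.load('pics/a1.npz');print(np.median(z['W'][20:120,100:300,2]),np.median(z['W'][230:240,310:350,2]))
for i in range(6):
    s,c,p,d,W=snap(bot,'n%d'%i);print(s['time'].__round__(3),s['tool_pos'].round(4),np.median(W[20:120,100:300,2]).round(4),np.median(d[20:120,100:300]).round(4),s['q'].round(4)[:3])
"
```

```text
-0.00012737667948757906 0.04100760421055978
3.417 [ 0.5599 -0.1176  0.0942] -0.0001 0.2073 [-0.2506  0.2105  1.9684]
3.467 [ 0.5596 -0.1176  0.0937] -0.0001 0.207 [-0.2507  0.211   1.9688]
3.517 [ 0.5594 -0.1176  0.0934] -0.0001 0.2067 [-0.2507  0.2114  1.969 ]
3.567 [ 0.5592 -0.1175  0.0932] -0.0001 0.2066 [-0.2507  0.2116  1.9692]
3.617 [ 0.5592 -0.1175  0.093 ] -0.0001 0.2064 [-0.2507  0.2118  1.9693]
3.667 [ 0.5591 -0.1175  0.0929] -0.0001 0.2064 [-0.2507  0.212   1.9693]
```

```bash
python3 -m creep '[{"grip":0,"dp":[0.8,0.1,0],"rotation":[0,0,0]},{"grip":0,"dp":[1.6,0.1,0],"rotation":[0,0,0]},{"grip":0,"dp":[2.3,0.1,0],"rotation":[0,0,0]},{"grip":0,"dp":[2.8,0.1,0],"rotation":[0,0,0]},{"grip":0,"dp":[3.0,0.1,0],"rotation":[0,0,0]}]'
python3 -m creep '[{"grip":0,"dp":[0,0,0],"rotation":[0,0,0]},{"grip":0,"dp":[0,0,0],"rotation":[0,0,0]},{"grip":0,"dp":[0,0,0],"rotation":[0,0,0]}]'
python3 -c "
from arc import *
rows(U[2],[-160,-156,-152,-148,-144],.062)"
```

```text
time: 4.13
tool_pos: [0.5581, -0.1161, 0.061]
tcp_rot: [0.099, 1.571, -0.098]
wrist_force: [-0.7, 0.3, -0.5]
width: 0.003
time: 4.38
tool_pos: [0.5597, -0.1164, 0.0632]
tcp_rot: [0.099, 1.568, -0.099]
wrist_force: [0.7, -0.5, -0.4]
width: -0.0
t 4.38 pos [ 0.5597 -0.1164  0.0632] F [ 0.68 -0.54 -0.41]
-160 [ 0.5604 -0.1199  0.062 ] [0.12, -0.33, 0.12]
-156 [ 0.5615 -0.1225  0.062 ] [0.12, -0.58, 0.25]
-152 [ 0.5627 -0.125   0.062 ] [0.12, -0.81, 0.4]
-148 [ 0.5641 -0.1274  0.062 ] [0.12, -1.03, 0.57]
-144 [ 0.5656 -0.1297  0.062 ] [0.12, -1.24, 0.76]
rot [-0.     0.001  0.   ]
```

```bash
python3 -m creep '[{"grip":0,"dp":[0.1,-0.33,0.12],"rotation":[0,0,0]},{"grip":0,"dp":[0.1,-0.58,0.25],"rotation":[0,0,0]},{"grip":0,"dp":[0.1,-0.81,0.4],"rotation":[0,0,0]},{"grip":0,"dp":[0.1,-1.03,0.57],"rotation":[0,0,0]},{"grip":0,"dp":[0.1,-1.24,0.76],"rotation":[0,0,0]}]'
python3 -c "
from arc import *
rows(U[2],[-139,-134,-129,-124,-119],.062)"
```

```text
time: 4.8
tool_pos: [0.5656, -0.13, 0.0621]
tcp_rot: [0.099, 1.568, -0.099]
wrist_force: [0.5, 0.4, 0.5]
width: -0.002
t 4.8 pos [ 0.5656 -0.13    0.0621] F [0.48 0.4  0.48]
-139 [ 0.5678 -0.1324  0.062 ] [0.01, -0.21, 0.25]
-134 [ 0.5702 -0.135   0.062 ] [0.01, -0.43, 0.52]
-129 [ 0.5728 -0.1373  0.062 ] [0.01, -0.63, 0.81]
-124 [ 0.5756 -0.1394  0.062 ] [0.01, -0.8, 1.11]
-119 [ 0.5786 -0.1412  0.062 ] [0.01, -0.94, 1.43]
rot [-0.  0.  0.]
```

```bash
python3 -m creep '[{"grip":0,"dp":[0,-0.21,0.25],"rotation":[0,0,0]},{"grip":0,"dp":[0,-0.43,0.52],"rotation":[0,0,0]},{"grip":0,"dp":[0,-0.63,0.81],"rotation":[0,0,0]},{"grip":0,"dp":[0,-0.8,1.11],"rotation":[0,0,0]},{"grip":0,"dp":[0,-0.94,1.43],"rotation":[0,0,0]}]'
python3 -c "
from arc import *
rows(U[2],[-114,-109,-104,-99,-94],.062)"
```

```text
time: 5.22
tool_pos: [0.5786, -0.141, 0.0619]
tcp_rot: [0.099, 1.569, -0.099]
wrist_force: [-0.3, 0.5, 0.2]
width: -0.0
t 5.22 pos [ 0.5786 -0.141   0.0619] F [-0.34  0.55  0.18]
-114 [ 0.5817 -0.1427  0.062 ] [-0.01, -0.13, 0.33]
-109 [ 0.585 -0.144  0.062] [-0.01, -0.22, 0.67]
-104 [ 0.5883 -0.145   0.062 ] [-0.01, -0.27, 1.01]
-99 [ 0.5917 -0.1457  0.062 ] [-0.01, -0.3, 1.36]
-94 [ 0.5952 -0.1461  0.062 ] [-0.01, -0.3, 1.71]
rot [-0. -0. -0.]
```

```bash
python3 -m creep '[{"grip":0,"dp":[0,-0.13,0.33],"rotation":[0,0,0]},{"grip":0,"dp":[0,-0.22,0.67],"rotation":[0,0,0]},{"grip":0,"dp":[0,-0.27,1.01],"rotation":[0,0,0]},{"grip":0,"dp":[0,-0.3,1.36],"rotation":[0,0,0]},{"grip":0,"dp":[0,-0.3,1.71],"rotation":[0,0,0]}]'
python3 -c "
from arc import *
rows(U[2],[-88,-82,-76,-70,-64],.062)
s,c,p,d,W=snap(bot,'b1')"
```

```text
time: 5.63
tool_pos: [0.5953, -0.146, 0.0619]
tcp_rot: [0.099, 1.569, -0.099]
wrist_force: [0.1, -0.5, 0.4]
width: 0.0
t 5.63 pos [ 0.5953 -0.146   0.0619] F [ 0.11 -0.51  0.36]
-88 [ 0.5994 -0.1462  0.062 ] [-0.01, 0.03, 0.41]
-82 [ 0.6036 -0.1458  0.062 ] [-0.01, 0.12, 0.82]
-76 [ 0.6077 -0.145   0.062 ] [-0.01, 0.25, 1.22]
-70 [ 0.6117 -0.1438  0.062 ] [-0.01, 0.42, 1.6]
-64 [ 0.6155 -0.1422  0.062 ] [-0.01, 0.63, 1.96]
rot [-0. -0.  0.]
```

View pics/b1.png

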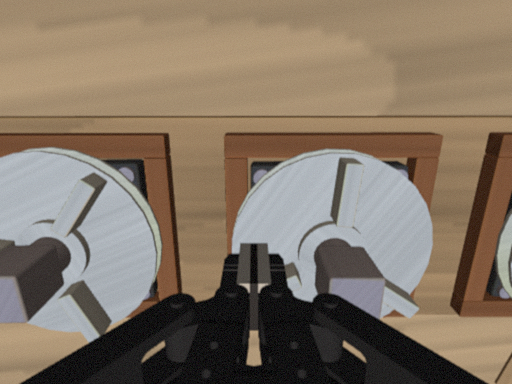

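The wheel in the middle has turned about 60° (rib now at (345,190)) with no force above the noise.

```bash
python3 -m creep '[{"grip":0,"dp":[0,0.03,0.41],"rotation":[0,0,0]},{"grip":0,"dp":[0,0.12,0.82],"rotation":[0,0,0]},{"grip":0,"dp":[0,0.25,1.22],"rotation":[0,0,0]},{"grip":0,"dp":[0,0.42,1.6],"rotation":[0,0,0]},{"grip":0,"dp":[0,0.63,1.96],"rotation":[0,0,0]}]'
python3 -c "
from arc import *
rows(U[2],[-58,-52,-46,-40,-34],.062)"
```

```text
time: 6.1
tool_pos: [0.6157, -0.142, 0.062]
tcp_rot: [0.099, 1.568, -0.099]
wrist_force: [0.8, 0.0, 0.0]
width: 0.0
t 6.1 pos [ 0.6157 -0.142   0.062 ] F [0.85 0.02 0.04]
-58 [ 0.6192 -0.1401  0.062 ] [-0.0, 0.23, 0.32]
-52 [ 0.6226 -0.1377  0.062 ] [-0.0, 0.51, 0.63]
-46 [ 0.6258 -0.135   0.062 ] [-0.0, 0.82, 0.91]
-40 [ 0.6286 -0.1319  0.062 ] [-0.0, 1.16, 1.16]
-34 [ 0.6312 -0.1286  0.062 ] [-0.0, 1.53, 1.37]
rot [-0.  0.  0.]
```

```bash
python3 -m creep '[{"grip":0,"dp":[0,0.23,0.32],"rotation":[0,0,0]},{"grip":0,"dp":[0,0.51,0.63],"rotation":[0,0,0]},{"grip":0,"dp":[0,0.82,0.91],"rotation":[0,0,0]},{"grip":0,"dp":[0,1.16,1.16],"rotation":[0,0,0]},{"grip":0,"dp":[0,1.53,1.37],"rotation":[0,0,0]}]'
python3 -c "
from arc import *
rows(U[2],[-28,-21,-14,-7,0],.062)"
```

```text
time: 6.52
tool_pos: [0.631, -0.1283, 0.0619]
tcp_rot: [0.099, 1.569, -0.099]
wrist_force: [0.1, -0.2, 0.2]
width: 0.001
t 6.52 pos [ 0.631  -0.1283  0.0619] F [ 0.15 -0.21  0.23]
-28 [ 0.6333 -0.125   0.062 ] [-0.01, 0.36, 0.19]
-21 [ 0.6353 -0.1205  0.062 ] [-0.01, 0.82, 0.33]
-14 [ 0.6368 -0.1159  0.062 ] [-0.01, 1.3, 0.42]
-7 [ 0.6377 -0.1111  0.062 ] [-0.01, 1.79, 0.45]
0 [ 0.638  -0.1062  0.062 ] [-0.01, 2.28, 0.42]
rot [-0. -0.  0.]
```

```bash
python3 -m creep '[{"grip":0,"dp":[0,0.36,0.19],"rotation":[0,0,0]},{"grip":0,"dp":[0,0.82,0.33],"rotation":[0,0,0]},{"grip":0,"dp":[0,1.3,0.42],"rotation":[0,0,0]},{"grip":0,"dp":[0,1.79,0.45],"rotation":[0,0,0]},{"grip":0,"dp":[0,2.28,0.42],"rotation":[0,0,0]}]'
python3 -c "
from arc import *
rows(U[2],[7,14,21,28,35],.062)"
```

```text
time: 6.93
tool_pos: [0.6379, -0.106, 0.0619]
tcp_rot: [0.099, 1.569, -0.099]
wrist_force: [-0.9, -1.1, -0.0]
width: -0.0
t 6.93 pos [ 0.6379 -0.106   0.0619] F [-0.9  -1.14 -0.02]
7 [ 0.6377 -0.1013  0.062 ] [-0.01, 0.46, -0.07]
14 [ 0.6368 -0.0965  0.062 ] [-0.01, 0.93, -0.22]
21 [ 0.6353 -0.0919  0.062 ] [-0.01, 1.37, -0.43]
28 [ 0.6333 -0.0874  0.062 ] [-0.01, 1.79, -0.68]
35 [ 0.6308 -0.0833  0.062 ] [-0.01, 2.17, -0.99]
rot [-0.  0. -0.]
```

```bash
python3 -m creep '[{"grip":0,"dp":[0,0.46,-0.07],"rotation":[0,0,0]},{"grip":0,"dp":[0,0.93,-0.22],"rotation":[0,0,0]},{"grip":0,"dp":[0,1.37,-0.43],"rotation":[0,0,0]},{"grip":0,"dp":[0,1.79,-0.68],"rotation":[0,0,0]},{"grip":0,"dp":[0,2.17,-0.99],"rotation":[0,0,0]}]'
python3 -c "
from arc import *
rows(U[2],[41,47,53,58,62],.062)"
```

```text
time: 7.35
tool_pos: [0.6304, -0.0832, 0.0619]
tcp_rot: [0.099, 1.569, -0.099]
wrist_force: [-0.0, -0.5, -0.7]
width: 0.0
t 7.35 pos [ 0.6304 -0.0832  0.0619] F [-0.04 -0.45 -0.73]
41 [ 0.6282 -0.08    0.062 ] [-0.01, 0.3, -0.26]
47 [ 0.6253 -0.0769  0.062 ] [-0.01, 0.56, -0.59]
53 [ 0.6221 -0.0743  0.062 ] [-0.01, 0.79, -0.94]
58 [ 0.6192 -0.0723  0.062 ] [-0.01, 0.95, -1.25]
62 [ 0.6168 -0.0709  0.062 ] [-0.01, 1.06, -1.51]
rot [-0.  0. -0.]
```

```bash
python3 -m creep '[{"grip":0,"dp":[0,0.3,-0.26],"rotation":[0,0,0]},{"grip":0,"dp":[0,0.56,-0.59],"rotation":[0,0,0]},{"grip":0,"dp":[0,0.79,-0.94],"rotation":[0,0,0]},{"grip":0,"dp":[0,0.95,-1.25],"rotation":[0,0,0]},{"grip":0,"dp":[0,1.06,-1.51],"rotation":[0,0,0]}]'
python3 -m creep '[{"grip":0,"dp":[0,0,0],"rotation":[0,0,0]},{"grip":0,"dp":[-0.5,0,0],"rotation":[0,0,0]},{"grip":0,"dp":[-1.5,0,0],"rotation":[0,0,0]},{"grip":0,"dp":[-2.5,0,0],"rotation":[0,0,0]},{"grip":0,"dp":[-3.5,0,0],"rotation":[0,0,0]}]'
python3 -c "
from arc import *
rows(U[1],[-143],.1)
s,c,p,d,W=snap(bot,'c1')"
```

```text
time: 7.77
tool_pos: [0.6165, -0.0712, 0.0619]
tcp_rot: [0.099, 1.569, -0.099]
wrist_force: [-0.2, -0.4, 0.0]
width: -0.002
time: 8.18
tool_pos: [0.6176, -0.0716, 0.0985]
tcp_rot: [0.099, 1.567, -0.099]
wrist_force: [-0.0, 0.1, 0.0]
width: -0.003
t 8.18 pos [ 0.6176 -0.0716  0.0985] F [-0.04  0.13  0.03]
-143 [0.5831 0.0151 0.1   ] [-0.16, 8.17, -4.51]
rot [-0.     0.001  0.   ]
```

View pics/c1.png

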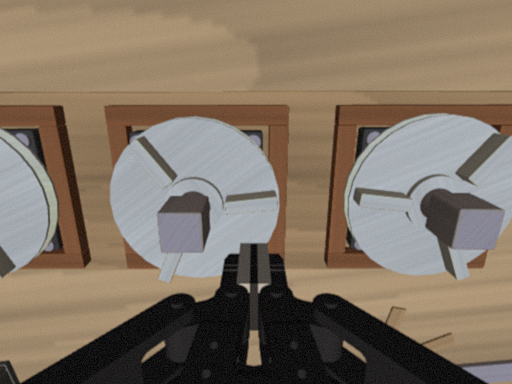

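The middle wheel's pushed rib now points to +y (at (250,200)), about 216° from where it began. On to the unit on the left (y≈0.04).

```bash
python3 -m creep '[{"grip":0,"dp":[0,1,-0.5],"rotation":[0,0,0]},{"grip":0,"dp":[0,3,-1.6],"rotation":[0,0,0]},{"grip":0,"dp":[0,5.3,-3],"rotation":[0,0,0]},{"grip":0,"dp":[0,7.3,-4.1],"rotation":[0,0,0]},{"grip":0,"dp":[0.5,8.2,-4.5],"rotation":[0,0,0]}]'
python3 -m creep '[{"grip":0,"dp":[0.8,0,0],"rotation":[0,0,0]},{"grip":0,"dp":[1.6,0,0],"rotation":[0,0,0]},{"grip":0,"dp":[2.2,0,0],"rotation":[0,0,0]},{"grip":0,"dp":[2.4,0,0],"rotation":[0,0,0]},{"grip":0,"dp":[2.4,0,0],"rotation":[0,0,0]}]'
python3 -c "
from arc import *
rows(U[1],[-142],.062)"
```

```text
time: 8.65
tool_pos: [0.5814, 0.0183, 0.0924]
tcp_rot: [0.099, 1.569, -0.097]
wrist_force: [-0.0, -0.6, -0.1]
width: -0.003
time: 9.07
tool_pos: [0.582, 0.0147, 0.0664]
tcp_rot: [0.1, 1.571, -0.1]
wrist_force: [-0.7, 0.4, -0.1]
width: 0.0
t 9.07 pos [0.582  0.0147 0.0664] F [-0.67  0.4  -0.15]
-142 [0.5835 0.0146 0.062 ] [0.44, 0.0, 0.15]
rot [-0.001 -0.002  0.   ]
```

```bash
python3 -m creep '[{"grip":0,"dp":[0.2,0,0.1],"rotation":[0,0,0]},{"grip":0,"dp":[0.4,0,0.1],"rotation":[0,0,0]},{"grip":0,"dp":[0.4,0,0.1],"rotation":[0,0,0]}]'
python3 -c "
from arc import *
rows(U[1],[-138,-133,-128,-123,-118],.062)"
```

```text
time: 9.32
tool_pos: [0.5838, 0.0151, 0.0637]
tcp_rot: [0.099, 1.569, -0.099]
wrist_force: [0.2, -0.5, -0.9]
width: -0.003
t 9.32 pos [0.5838 0.0151 0.0637] F [ 0.17 -0.52 -0.94]
-138 [0.5853 0.0124 0.062 ] [0.17, -0.24, 0.18]
-133 [0.5877 0.0099 0.062 ] [0.17, -0.46, 0.45]
-128 [0.5904 0.0077 0.062 ] [0.17, -0.65, 0.74]
-123 [0.5932 0.0057 0.062 ] [0.17, -0.81, 1.05]
-118 [0.5962 0.0039 0.062 ] [0.17, -0.95, 1.37]
rot [-0.001 -0.     0.   ]
```

```bash
python3 -m creep '[{"grip":0,"dp":[0.1,-0.24,0.18],"rotation":[0,0,0]},{"grip":0,"dp":[0.1,-0.46,0.45],"rotation":[0,0,0]},{"grip":0,"dp":[0.1,-0.65,0.74],"rotation":[0,0,0]},{"grip":0,"dp":[0.1,-0.81,1.05],"rotation":[0,0,0]},{"grip":0,"dp":[0.1,-0.95,1.37],"rotation":[0,0,0]}]'
python3 -c "
from arc import *
rows(U[1],[-113,-108,-103,-98,-93],.062)"
```

```text
time: 9.73
tool_pos: [0.5965, 0.0041, 0.0631]
tcp_rot: [0.099, 1.568, -0.099]
wrist_force: [-0.5, 0.0, 0.5]
width: 0.003
t 9.73 pos [0.5965 0.0041 0.0631] F [-0.53  0.03  0.52]
-113 [0.5994 0.0024 0.062 ] [0.11, -0.13, 0.31]
-108 [0.6026 0.0012 0.062 ] [0.11, -0.21, 0.65]
-103 [6.06e-01 2.00e-04 6.20e-02] [0.11, -0.26, 0.99]
-98 [ 6.094e-01 -4.000e-04  6.200e-02] [0.11, -0.28, 1.34]
-93 [ 0.6129 -0.0007  0.062 ] [0.11, -0.27, 1.69]
rot [-0.  0. -0.]
```

```bash
python3 -m creep '[{"grip":0,"dp":[0.1,-0.13,0.31],"rotation":[0,0,0]},{"grip":0,"dp":[0.1,-0.21,0.65],"rotation":[0,0,0]},{"grip":0,"dp":[0.1,-0.26,0.99],"rotation":[0,0,0]},{"grip":0,"dp":[0.1,-0.28,1.34],"rotation":[0,0,0]},{"grip":0,"dp":[0.1,-0.27,1.69],"rotation":[0,0,0]}]'
python3 -c "
from arc import *
rows(U[1],[-87,-81,-75,-69,-63],.062)
s,c,p,d,W=snap(bot,'d1')"
```

```text
time: 10.15
tool_pos: [0.6128, -0.0005, 0.0619]
tcp_rot: [0.099, 1.569, -0.099]
wrist_force: [0.1, 0.7, 0.4]
width: 0.0
t 10.15 pos [ 6.128e-01 -5.000e-04  6.190e-02] F [0.05 0.66 0.44]
-87 [ 0.6171 -0.0007  0.062 ] [-0.01, 0.03, 0.43]
-81 [ 6.213e-01 -3.000e-04  6.200e-02] [-0.01, 0.13, 0.84]
-75 [6.254e-01 6.000e-04 6.200e-02] [-0.01, 0.26, 1.23]
-69 [0.6293 0.0019 0.062 ] [-0.01, 0.44, 1.61]
-63 [0.6332 0.0036 0.062 ] [-0.01, 0.66, 1.97]
rot [-0. -0.  0.]
```

View pics/d1.png

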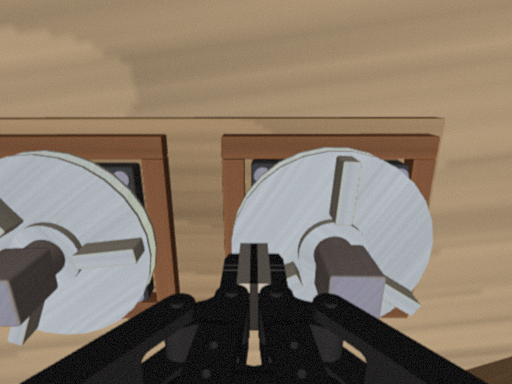

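This wheel has turned about 40° (rib at (345,190)) with no resistance, so it runs free. Carrying on to half a turn.

```bash
python3 -m creep '[{"grip":0,"dp":[0,0.03,0.43],"rotation":[0,0,0]},{"grip":0,"dp":[0,0.13,0.84],"rotation":[0,0,0]},{"grip":0,"dp":[0,0.26,1.23],"rotation":[0,0,0]},{"grip":0,"dp":[0,0.44,1.61],"rotation":[0,0,0]},{"grip":0,"dp":[0,0.66,1.97],"rotation":[0,0,0]}]'
python3 -c "
from arc import *
rows(U[1],[-57,-50,-43,-36,-29],.062)"
```

```text
time: 10.62
tool_pos: [0.6333, 0.0037, 0.062]
tcp_rot: [0.099, 1.568, -0.099]
wrist_force: [0.2, 0.6, -0.4]
width: 0.001
t 10.62 pos [0.6333 0.0037 0.062 ] F [ 0.22  0.55 -0.45]
-57 [0.6368 0.0057 0.062 ] [-0.0, 0.23, 0.32]
-50 [0.6407 0.0086 0.062 ] [-0.0, 0.57, 0.67]
-43 [0.6443 0.0119 0.062 ] [-0.0, 0.95, 0.98]
-36 [0.6474 0.0157 0.062 ] [-0.0, 1.36, 1.24]
-29 [0.65   0.0198 0.062 ] [-0.0, 1.8, 1.45]
rot [-0.  0.  0.]
```

```bash
python3 -m creep '[{"grip":0,"dp":[0,0.23,0.32],"rotation":[0,0,0]},{"grip":0,"dp":[0,0.57,0.67],"rotation":[0,0,0]},{"grip":0,"dp":[0,0.95,0.98],"rotation":[0,0,0]},{"grip":0,"dp":[0,1.36,1.24],"rotation":[0,0,0]},{"grip":0,"dp":[0,1.8,1.45],"rotation":[0,0,0]}]'
python3 -c "
from arc import *
rows(U[1],[-22,-15,-8,-1,6],.062)"
```

```text
time: 11.03
tool_pos: [0.6498, 0.0201, 0.0619]
tcp_rot: [0.099, 1.569, -0.099]
wrist_force: [-0.0, 0.7, 0.8]
width: -0.002
t 11.03 pos [0.6498 0.0201 0.0619] F [-0.01  0.7   0.8 ]
-22 [0.6521 0.0242 0.062 ] [-0.01, 0.44, 0.17]
-15 [0.6536 0.0288 0.062 ] [-0.01, 0.91, 0.27]
-8 [0.6546 0.0336 0.062 ] [-0.01, 1.4, 0.31]
-1 [0.655  0.0385 0.062 ] [-0.01, 1.89, 0.28]
6 [0.6548 0.0434 0.062 ] [-0.01, 2.37, 0.2]
rot [-0.  0.  0.]
```

```bash
python3 -m creep '[{"grip":0,"dp":[0,0.44,0.17],"rotation":[0,0,0]},{"grip":0,"dp":[0,0.91,0.27],"rotation":[0,0,0]},{"grip":0,"dp":[0,1.4,0.31],"rotation":[0,0,0]},{"grip":0,"dp":[0,1.89,0.28],"rotation":[0,0,0]},{"grip":0,"dp":[0,2.37,0.2],"rotation":[0,0,0]}]'
python3 -c "
from arc import *
rows(U[1],[13,20,27,34,41],.062)"
```

```text
time: 11.45
tool_pos: [0.6544, 0.0435, 0.0619]
tcp_rot: [0.099, 1.569, -0.099]
wrist_force: [0.9, -1.0, 0.6]
width: -0.001
t 11.45 pos [0.6544 0.0435 0.0619] F [ 0.9  -1.05  0.62]
13 [0.654  0.0482 0.062 ] [-0.01, 0.46, -0.1]
20 [0.6526 0.0529 0.062 ] [-0.01, 0.91, -0.3]
27 [0.6506 0.0574 0.062 ] [-0.01, 1.33, -0.55]
34 [0.6482 0.0616 0.062 ] [-0.01, 1.71, -0.85]
41 [0.6452 0.0654 0.062 ] [-0.01, 2.06, -1.19]
rot [-0. -0. -0.]
```

```bash
python3 -m creep '[{"grip":0,"dp":[0,0.46,-0.1],"rotation":[0,0,0]},{"grip":0,"dp":[0,0.91,-0.3],"rotation":[0,0,0]},{"grip":0,"dp":[0,1.33,-0.55],"rotation":[0,0,0]},{"grip":0,"dp":[0,1.71,-0.85],"rotation":[0,0,0]},{"grip":0,"dp":[0,2.06,-1.19],"rotation":[0,0,0]}]'
python3 -c "
from arc import *
rows(U[1],[48,55,62,69,76,81,85],.062)"
```

```text
time: 11.87
tool_pos: [0.6449, 0.0653, 0.0619]
tcp_rot: [0.099, 1.569, -0.099]
wrist_force: [0.5, 0.7, -0.5]
width: 0.004
t 11.87 pos [0.6449 0.0653 0.0619] F [ 0.47  0.75 -0.54]
48 [0.6418 0.0689 0.062 ] [-0.01, 0.32, -0.35]
55 [0.6379 0.072  0.062 ] [-0.01, 0.57, -0.77]
62 [0.6338 0.0745 0.062 ] [-0.01, 0.77, -1.22]
69 [0.6293 0.0765 0.062 ] [-0.01, 0.92, -1.68]
76 [0.6247 0.078  0.062 ] [-0.01, 1.0, -2.16]
81 [0.6213 0.0787 0.062 ] [-0.01, 1.03, -2.51]
85 [0.6185 0.079  0.062 ] [-0.01, 1.03, -2.79]
rot [-0. -0. -0.]
```

```bash
python3 -m creep '[{"grip":0,"dp":[0,0.32,-0.35],"rotation":[0,0,0]},{"grip":0,"dp":[0,0.57,-0.77],"rotation":[0,0,0]},{"grip":0,"dp":[0,0.77,-1.22],"rotation":[0,0,0]},{"grip":0,"dp":[0,0.92,-1.68],"rotation":[0,0,0]},{"grip":0,"dp":[0,1.0,-2.16],"rotation":[0,0,0]}]'
python3 -m creep '[{"grip":0,"dp":[0,0.03,-0.3],"rotation":[0,0,0]},{"grip":0,"dp":[0,0.03,-0.4],"rotation":[0,0,0]},{"grip":0,"dp":[-1,0.03,-0.4],"rotation":[0,0,0]},{"grip":0,"dp":[-2.5,0,-0.4],"rotation":[0,0,0]},{"grip":0,"dp":[-4.5,0,-0.4],"rotation":[0,0,0]}]'
python3 -c "
from arc import *
rows(U[3],[-144],.11)"
```

```text
time: 12.28
tool_pos: [0.6245, 0.0777, 0.0619]
tcp_rot: [0.099, 1.569, -0.099]
wrist_force: [0.3, 0.2, 1.0]
width: 0.005
time: 12.7
tool_pos: [0.6199, 0.0777, 0.1064]
tcp_rot: [0.099, 1.572, -0.099]
wrist_force: [-0.3, -0.2, -1.4]
width: -0.001
t 12.7 pos [0.6199 0.0777 0.1064] F [-0.3  -0.22 -1.38]
-144 [ 0.5472 -0.2713  0.11  ] [-0.33, -35.54, -2.82]
rot [-0.    -0.003  0.001]
```

```bash
python3 -m creep '[{"grip":0,"dp":[-3,0,-1],"rotation":[0,0,0]},{"grip":0,"dp":[-4,-3,-2],"rotation":[0,0,0]},{"grip":0,"dp":[-4,-7,-2.4],"rotation":[0,0,0]},{"grip":0,"dp":[-4,-11,-2.8],"rotation":[0,0,0]},{"grip":0,"dp":[-4,-15,-2.8],"rotation":[0,0,0]}]'
python3 -m creep '[{"grip":0,"dp":[0,-4,0],"rotation":[0,0,0]},{"grip":0,"dp":[0,-8,0],"rotation":[0,0,0]},{"grip":0,"dp":[0,-12,0],"rotation":[0,0,0]},{"grip":0,"dp":[0,-16,0],"rotation":[0,0,0]},{"grip":0,"dp":[0,-19,0],"rotation":[0,0,0]}]'
python3 -c "
from arc import *
rows(U[3],[-144],.11)
s,c,p,d,W=snap(bot,'e0')"
```

```text
time: 13.12
tool_pos: [0.5741, -0.0684, 0.1486]
tcp_rot: [0.097, 1.567, -0.098]
wrist_force: [-0.5, -0.1, -0.1]
width: 0.0
time: 13.53
tool_pos: [0.5502, -0.2593, 0.1482]
tcp_rot: [0.099, 1.567, -0.101]
wrist_force: [0.7, 0.3, 0.0]
width: 0.001
t 13.53 pos [ 0.5502 -0.2593  0.1482] F [0.72 0.25 0.04]
-144 [ 0.5472 -0.2713  0.11  ] [3.82, -1.23, -0.15]
rot [-0.002  0.002  0.001]
```

View pics/e0.png

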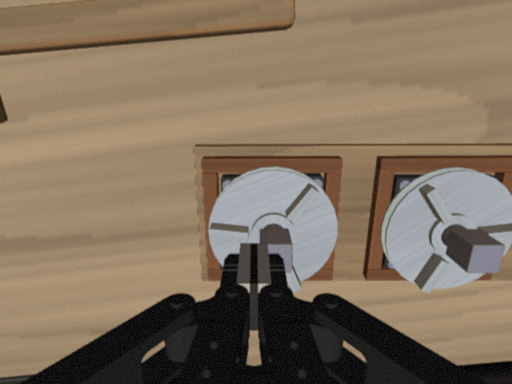

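```bash
python3 -m creep '[{"grip":0,"dp":[2,-0.6,0],"rotation":[0,0,0]},{"grip":0,"dp":[4,-1.2,-0.1],"rotation":[0,0,0]},{"grip":0,"dp":[5.2,-1.2,-0.1],"rotation":[0,0,0]},{"grip":0,"dp":[5.9,-1.2,-0.1],"rotation":[0,0,0]},{"grip":0,"dp":[6.2,-1.2,-0.1],"rotation":[0,0,0]}]'
python3 -m creep '[{"grip":0,"dp":[0.5,0,0],"rotation":[0,0,0]},{"grip":0,"dp":[1.0,0,0],"rotation":[0,0,0]},{"grip":0,"dp":[1.0,0,0],"rotation":[0,0,0]},{"grip":0,"dp":[1.0,0,0],"rotation":[0,0,0]}]'
python3 -c "
from arc import *
rows(U[3],[-144],.062)"
```

```text
time: 14.0
tool_pos: [0.5474, -0.2668, 0.0837]
tcp_rot: [0.1, 1.571, -0.098]
wrist_force: [-0.5, 0.4, 0.6]
width: -0.004
time: 14.33
tool_pos: [0.5484, -0.2673, 0.0752]
tcp_rot: [0.098, 1.568, -0.098]
wrist_force: [0.4, -0.3, -1.0]
width: -0.002
t 14.33 pos [ 0.5484 -0.2673  0.0752] F [ 0.36 -0.26 -1.  ]
-144 [ 0.5472 -0.2713  0.062 ] [1.32, -0.41, -0.07]
rot [0. 0. 0.]
```

```bash
python3 -m creep '[{"grip":0,"dp":[0.5,-0.2,0],"rotation":[0,0,0]},{"grip":0,"dp":[1.0,-0.4,-0.1],"rotation":[0,0,0]},{"grip":0,"dp":[1.3,-0.4,-0.1],"rotation":[0,0,0]},{"grip":0,"dp":[1.3,-0.4,-0.1],"rotation":[0,0,0]},{"grip":0,"dp":[1.3,-0.4,-0.1],"rotation":[0,0,0]}]'
python3 -c "
from arc import *
rows(U[3],[-139,-136,-132,-128,-124],.062)"
```

```text
time: 14.75
tool_pos: [0.5462, -0.2714, 0.0614]
tcp_rot: [0.099, 1.569, -0.099]
wrist_force: [0.1, 0.4, 0.0]
width: 0.004
t 14.75 pos [ 0.5462 -0.2714  0.0614] F [0.1  0.44 0.02]
-139 [ 0.5494 -0.274   0.062 ] [-0.06, -0.23, 0.35]
-136 [ 0.5508 -0.2756  0.062 ] [-0.06, -0.36, 0.51]
-132 [ 0.5528 -0.2775  0.062 ] [-0.06, -0.53, 0.73]
-128 [ 0.555  -0.2793  0.062 ] [-0.06, -0.68, 0.97]
-124 [ 0.5572 -0.281   0.062 ] [-0.06, -0.82, 1.21]
rot [-0.    -0.001 -0.   ]
```

```bash
python3 -m creep '[{"grip":0,"dp":[0,-0.23,0.35],"rotation":[0,0,0]},{"grip":0,"dp":[0,-0.36,0.51],"rotation":[0,0,0]},{"grip":0,"dp":[0,-0.53,0.73],"rotation":[0,0,0]},{"grip":0,"dp":[0,-0.68,0.97],"rotation":[0,0,0]},{"grip":0,"dp":[0,-0.82,1.21],"rotation":[0,0,0]}]'
python3 -c "
from arc import *
rows(U[3],[-120,-117,-114,-111,-108],.062)"
```

```text
time: 15.17
tool_pos: [0.5574, -0.2809, 0.0619]
tcp_rot: [0.1, 1.57, -0.098]
wrist_force: [-4.6, 3.0, 3.2]
width: -0.002
t 15.17 pos [ 0.5574 -0.2809  0.0619] F [-4.61  2.99  3.16]
-120 [ 0.5596 -0.2824  0.062 ] [-0.01, -0.12, 0.24]
-117 [ 0.5614 -0.2834  0.062 ] [-0.01, -0.2, 0.44]
-114 [ 0.5633 -0.2843  0.062 ] [-0.01, -0.26, 0.64]
-111 [ 0.5653 -0.2851  0.062 ] [-0.01, -0.32, 0.84]
-108 [ 0.5672 -0.2858  0.062 ] [-0.01, -0.36, 1.04]
rot [-0.    -0.001 -0.001]
```

```bash
python3 -m creep '[{"grip":0,"dp":[0,-0.12,0.24],"rotation":[0,0,0]},{"grip":0,"dp":[0,-0.2,0.44],"rotation":[0,0,0]}]'
python3 -c "
from arc import *
rows(U[3],[-125,-130,-134,-138],.062)"
```

```text
time: 15.33
tool_pos: [0.5603, -0.2829, 0.0616]
tcp_rot: [0.1, 1.572, -0.097]
wrist_force: [-4.9, 3.8, 2.6]
width: 0.002
t 15.33 pos [ 0.5603 -0.2829  0.0616] F [-4.94  3.84  2.62]
-125 [ 0.5567 -0.2806  0.062 ] [-0.04, 0.18, -0.39]
-130 [ 0.5539 -0.2784  0.062 ] [-0.04, 0.36, -0.7]
-134 [ 0.5518 -0.2766  0.062 ] [-0.04, 0.52, -0.93]
-138 [ 0.5499 -0.2746  0.062 ] [-0.04, 0.69, -1.14]
rot [-0.    -0.004 -0.002]
```

Force has reached 6.3 N and is rising with angle, so this wheel (y≈-0.25) binds. I'll back off, rise and look at it again.

```bash
python3 -m creep '[{"grip":0,"dp":[0,0.18,-0.39],"rotation":[0,0,0]},{"grip":0,"dp":[0,0.36,-0.7],"rotation":[0,0,0]},{"grip":0,"dp":[0,0.52,-0.93],"rotation":[0,0,0]},{"grip":0,"dp":[-1,0.69,-1.14],"rotation":[0,0,0]},{"grip":0,"dp":[-3,0.7,-1.2],"rotation":[0,0,0]}]'
python3 -m creep '[{"grip":5,"dp":[-3.5,0.5,-0.5],"rotation":[0,0,0]},{"grip":5,"dp":[-7,1.5,-1],"rotation":[0,0,0]},{"grip":5,"dp":[-10,2.5,-1.5],"rotation":[0,0,0]},{"grip":5,"dp":[-12,3,-1.5],"rotation":[0,0,0]},{"grip":5,"dp":[-13,3,-1.5],"rotation":[0,0,0]}]'
python3 -c "
from meas import *
from workcell import bot
s,c,p,d,W=snap(bot,'f0')
print(s['time'],s['tool_pos'],s['width'],s['wrist_force'])
for u in units(W,[(.5796,-.2478)]): print(u)
z=np.load('pics/e0.npz')
for u in units(z['W'],[(.598,-.106)]): print(u)
print(go(s,[.58,-.247,.12],82.7))
"
```

```text
time: 15.75
tool_pos: [0.5481, -0.2735, 0.0896]
tcp_rot: [0.101, 1.574, -0.097]
wrist_force: [0.6, 0.3, -0.5]
width: 0.004
time: 16.17
tool_pos: [0.5413, -0.2434, 0.2273]
tcp_rot: [0.096, 1.561, -0.1]
wrist_force: [0.5, 0.0, -0.4]
width: 0.583
16.1667 [ 0.54131448 -0.24338564  0.22726716] 0.5831460303692532 [ 0.54710425  0.00828169 -0.41041155]
{'head': ((580.7722778320312, -248.93341064453125), (21.990156173706055, 22.446212768554688), 86.53652954101562), 'hz': np.float64(0.08367010169762813), 'nh': 547, 'wheel': (581.0767211914062, -248.9840850830078, 52.21390151977539), 'rib_mod120': np.float64(20.478191404923702), 'hist': array([  0,   0,   0, 134,  91,   0,   0,   0,   0,  68, 111,   0,   0,
         0,   0,  93, 137,   0])}
{'head': ((598.7080078125, -106.73389434814453), (23.09684944152832, 23.057865142822266), 81.66490173339844), 'hz': np.float64(0.08380978997261224), 'nh': 1180, 'wheel': (598.7071533203125, -106.17219543457031, 52.64921951293945), 'rib_mod120': np.float64(-30.51497822163159), 'hist': array([  0, 451,   0,   0,   0,   0,   0, 430,   0,   0,   0,   0,   0,
       235,   0,   0,   0,   0])}
[array([10.75,  0.15,  3.81]), array([0.002, 0.007, 0.002])]
```

View pics/f0.png

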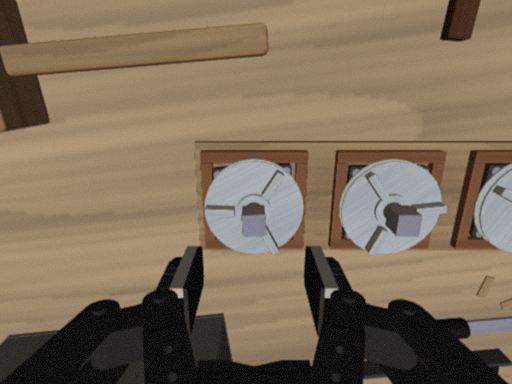

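The re-look shows the binding unit's head at about (254,219). The unit has been shifted and twisted about 4° in its nest by the push. The middle wheel's rib angle gives 215.5° of turn. Now to grasp.

```bash
python3 -m creep '[{"grip":5,"dp":[2,0.1,1.5],"rotation":[-0.066,0,0]},{"grip":5,"dp":[5,0,3.5],"rotation":[-0.066,0,0]},{"grip":5,"dp":[8,0,3.8],"rotation":[-0.066,0,0]},{"grip":5,"dp":[10,0,3.9],"rotation":[-0.066,0,0]},{"grip":5,"dp":[10.7,0,3.9],"rotation":[-0.066,0,0]}]'
python3 -m creep '[{"grip":5,"dp":[0,0,0],"rotation":[0,0,0]},{"grip":5,"dp":[0,0,0],"rotation":[0,0,0]},{"grip":5,"dp":[0,0,0],"rotation":[0,0,0]},{"grip":5,"dp":[0,0,0],"rotation":[0,0,0]},{"grip":5,"dp":[0,0,0],"rotation":[0,0,0]}]'
python3 -c "
from meas import *
from workcell import bot
s,c,p,d,W=snap(bot,'f1')
print(s['time'],s['tool_pos'],s['tcp_rot'],s['width'],s['wrist_force'])
for u in units(W,[(.5808,-.2489)]): print(u)
print(go(s,[.5808,-.2489,.0755],86.5))
"
```

```text
time: 16.63
tool_pos: [0.5749, -0.247, 0.1087]
tcp_rot: [0.05, 1.579, -0.044]
wrist_force: [-0.3, -0.4, -1.0]
width: 0.581
time: 17.05
tool_pos: [0.5793, -0.249, 0.1169]
tcp_rot: [0.046, 1.567, -0.048]
wrist_force: [-0.1, 0.2, 0.4]
width: 0.585
17.05 [ 0.57930125 -0.24900556  0.11693775] [ 0.04602404  1.56720266 -0.04814366] 0.5854109623456571 [-0.11027404  0.18878797  0.36959553]
{'head': ((580.4891967773438, -249.07168579101562), (22.0570125579834, 22.506738662719727), 86.02080535888672), 'hz': np.float64(0.08370237874795344), 'nh': 1478, 'wheel': (581.255859375, -248.90652465820312, 52.32939147949219), 'rib_mod120': np.float64(20.607079303486994), 'hist': array([  0,   0,   0, 318, 242,   0,   0,   0,   0, 148, 223,   0,   0,
         0,   0, 239, 353,   0])}
[array([4.14, 0.02, 0.14]), array([0.001, 0.003, 0.001])]
```

View pics/f1.png

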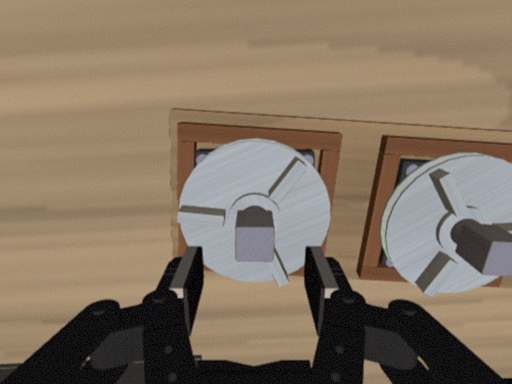

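The head (254,238) is centred between the open fingers, so I'll go down and grip.

```bash
python3 -m creep '[{"grip":5,"dp":[1,0,0.1],"rotation":[0,0,0]},{"grip":5,"dp":[2,0,0.15],"rotation":[0,0,0]},{"grip":5,"dp":[3,0,0.15],"rotation":[0,0,0]},{"grip":5,"dp":[3.6,0,0.15],"rotation":[0,0,0]},{"grip":5,"dp":[3.9,0,0.15],"rotation":[0,0,0]}]'
python3 -m creep '[{"grip":5,"dp":[0.1,0,0],"rotation":[0,0,0]},{"grip":5,"dp":[0.1,0,0],"rotation":[0,0,0]},{"grip":5,"dp":[0.1,0,0],"rotation":[0,0,0]},{"grip":5,"dp":[0.1,0,0],"rotation":[0,0,0]}]'
python3 -c "
from arc import *
s=bot.read_state();print(go(s,[.5806,-.249,.0755],86.3))"
```

```text
time: 17.52
tool_pos: [0.5783, -0.2478, 0.0733]
tcp_rot: [0.048, 1.574, -0.046]
wrist_force: [-0.2, -0.0, 0.3]
width: 0.586
time: 17.85
tool_pos: [0.5802, -0.2487, 0.0754]
tcp_rot: [0.047, 1.569, -0.047]
wrist_force: [0.3, -0.5, 0.5]
width: 0.581
[array([-0.01, -0.03,  0.04]), array([0.005, 0.001, 0.   ])]
```

```bash
python3 -m creep '[{"grip":1.5,"dp":[0,0,0],"rotation":[0,0,0]},{"grip":1.5,"dp":[0,0,0],"rotation":[0,0,0]},{"grip":1.5,"dp":[0,0,0],"rotation":[0,0,0]},{"grip":1.5,"dp":[0,0,0],"rotation":[0,0,0]},{"grip":1.5,"dp":[0,0,0],"rotation":[0,0,0]}]' 80
python3 -c "
from arc import *
s,c,p,d,W=snap(bot,'g0')
s=bot.read_state();print(s['width']*85,go(s,[.5806,-.249,.0755],86.3))"
```

```text
time: 18.27
tool_pos: [0.58, -0.2487, 0.0757]
tcp_rot: [0.047, 1.57, -0.047]
wrist_force: [-0.8, 0.9, 4.9]
width: 0.239
20.224716598833304 [array([ 0.02, -0.03,  0.06]), array([0.005, 0.001, 0.   ])]
```

View pics/g0.png

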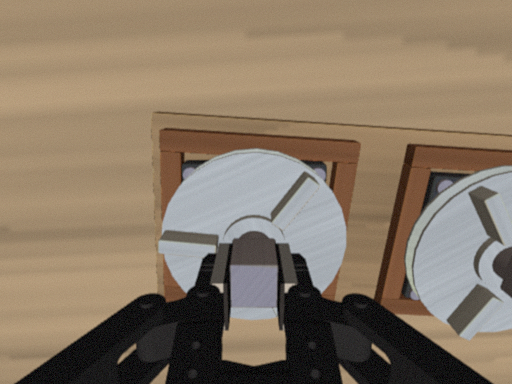

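The fingers hold the head at (254,275). Lifting straight up.

```bash
python3 -m creep '[{"grip":1.5,"dp":[-0.5,0,0],"rotation":[0,0,0]},{"grip":1.5,"dp":[-1.5,0,0],"rotation":[0,0,0]},{"grip":1.5,"dp":[-3,0,0],"rotation":[0,0,0]},{"grip":1.5,"dp":[-5,0,0],"rotation":[0,0,0]},{"grip":1.5,"dp":[-7,0,0],"rotation":[0,0,0]}]'
python3 -m creep '[{"grip":1.5,"dp":[-2,0,0],"rotation":[0,0,0]},{"grip":1.5,"dp":[-4,0,0],"rotation":[0,0,0]},{"grip":1.5,"dp":[-5.5,0,0],"rotation":[0,0,0]},{"grip":1.5,"dp":[-6,0,0],"rotation":[0,0,0]},{"grip":1.5,"dp":[-6,0,0],"rotation":[0,0,0]}]'
python3 -c "
from arc import *
s,c,p,d,W=snap(bot,'g1')
print(s['wrist_force'],s['torque'],s['width']*85,go(s,[.5235,.29,.2],82.3))"
```

```text
time: 18.73
tool_pos: [0.5773, -0.2472, 0.1429]
tcp_rot: [0.049, 1.576, -0.045]
wrist_force: [0.4, 0.5, -8.8]
width: 0.238
time: 19.15
tool_pos: [0.5799, -0.2485, 0.2058]
tcp_rot: [0.047, 1.569, -0.047]
wrist_force: [1.9, -0.1, -8.4]
width: 0.239
[ 1.85875881 -0.1362792  -8.39459795] [ 0.00329388 -0.02068646 -0.07312103] 20.320962664569958 [array([ 0.55, 53.42, -8.84]), array([0.075, 0.001, 0.   ])]
```

View pics/g1.png

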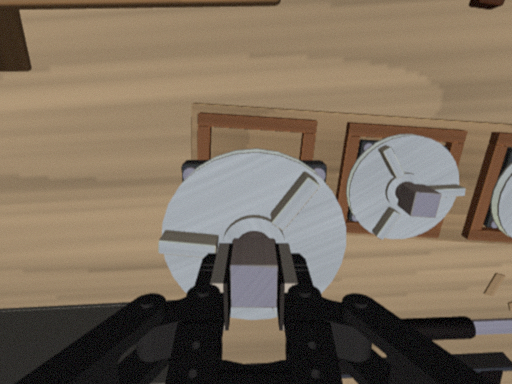

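```bash
python3 -m creep '[{"grip":1.5,"dp":[0,1,0],"rotation":[0.02,0,0]},{"grip":1.5,"dp":[0,4,-0.6],"rotation":[0.04,0,0]},{"grip":1.5,"dp":[0,8,-1.3],"rotation":[0.06,0,0]},{"grip":1.5,"dp":[0,12,-2],"rotation":[0.075,0,0]},{"grip":1.5,"dp":[0,16,-2.7],"rotation":[0.075,0,0]}]'
python3 -c "
from arc import *
s=bot.read_state()
print(s['wrist_force'],go(s,[.5235,.29,.2],82.3))"
```

```text
time: 19.62
tool_pos: [0.56, -0.0856, 0.202]
tcp_rot: [0.108, 1.573, -0.107]
wrist_force: [0.7, 0.6, -9.1]
width: 0.239
[ 0.72138589  0.62412646 -9.07125003] [array([ 0.26, 36.71, -8.74]), array([-0.002, -0.005, -0.001])]
```

```bash
python3 -m creep '[{"grip":1.5,"dp":[0,4,-1],"rotation":[0,0,0]},{"grip":1.5,"dp":[0,8,-1.9],"rotation":[0,0,0]},{"grip":1.5,"dp":[0,12,-2.9],"rotation":[0,0,0]},{"grip":1.5,"dp":[0,16,-3.8],"rotation":[0,0,0]},{"grip":1.5,"dp":[0,20,-4.8],"rotation":[0,0,0]}]'
python3 -m creep '[{"grip":1.5,"dp":[0,4,-1],"rotation":[0,0,0]},{"grip":1.5,"dp":[0,8,-1.9],"rotation":[0,0,0]},{"grip":1.5,"dp":[0,11.5,-2.8],"rotation":[0,0,0]},{"grip":1.5,"dp":[0,13.5,-3.3],"rotation":[0,0,0]},{"grip":1.5,"dp":[0,14.5,-3.6],"rotation":[0,0,0]}]'
python3 -c "
from arc import *
s=bot.read_state()
print(s['wrist_force'],go(s,[.5235,.29,.2],82.3))"
```

```text
time: 20.03
tool_pos: [0.5394, 0.119, 0.2024]
tcp_rot: [0.105, 1.572, -0.107]
wrist_force: [1.8, 0.7, -8.7]
width: 0.237
time: 20.45
tool_pos: [0.5232, 0.2688, 0.2022]
tcp_rot: [0.103, 1.573, -0.104]
wrist_force: [1.0, 0.6, -8.9]
width: 0.238
[ 1.02339188  0.55063103 -8.91047947] [array([ 0.22,  2.1 , -0.24]), array([ 0.003, -0.004,  0.001])]
```

```bash
python3 -m creep '[{"grip":1.5,"dp":[0.5,1,-0.1],"rotation":[0,0,0]},{"grip":1.5,"dp":[1.5,1.7,-0.2],"rotation":[0,0,0]},{"grip":1.5,"dp":[3,2,-0.2],"rotation":[0,0,0]},{"grip":1.5,"dp":[4.5,2,-0.2],"rotation":[0,0,0]},{"grip":1.5,"dp":[5.5,2,-0.2],"rotation":[0,0,0]}]'
python3 -m creep '[{"grip":1.5,"dp":[0.5,0,0],"rotation":[0,0,0]},{"grip":1.5,"dp":[0.5,0,0],"rotation":[0,0,0]},{"grip":1.5,"dp":[0.5,0,0],"rotation":[0,0,0]},{"grip":1.5,"dp":[0.5,0,0],"rotation":[0,0,0]},{"grip":1.5,"dp":[0.5,0,0],"rotation":[0,0,0]}]'
python3 -c "
from arc import *
s,c,p,d,W=snap(bot,'k0')
p2,d2=bot.read_camera('top');cv2.imwrite('pics/k0top.png',p2[:,:,::-1])
p3,d3=bot.read_camera('side');cv2.imwrite('pics/k0side.png',cv2.resize(p3[90:260,130:330,::-1],None,fx=4,fy=3.4))
print(s['tool_pos'],s['wrist_force'],go(s,[.5235,.29,.14],82.3))
np.save('pics/k0top_d.npy',d2)"
```

```text
time: 20.87
tool_pos: [0.5249, 0.2844, 0.1464]
tcp_rot: [0.104, 1.572, -0.109]
wrist_force: [-0.6, -0.9, -8.4]
width: 0.238
time: 21.28
tool_pos: [0.5272, 0.2863, 0.1463]
tcp_rot: [0.107, 1.566, -0.105]
wrist_force: [0.3, 0.2, -8.6]
width: 0.235
[0.52720545 0.28626417 0.14625081] [ 0.25810854  0.21695671 -8.60973351] [array([ 0.62,  0.32, -0.42]), array([-0.001,  0.002, -0.001])]
```

View pics/k0.png

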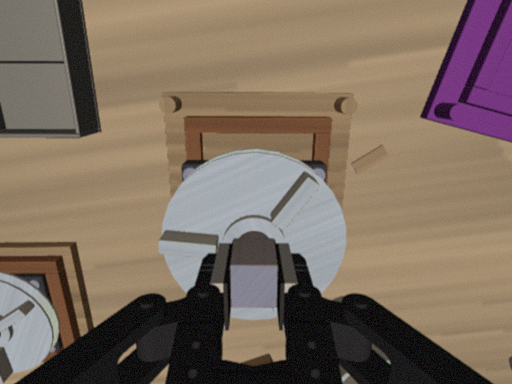

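View pics/k0side.png

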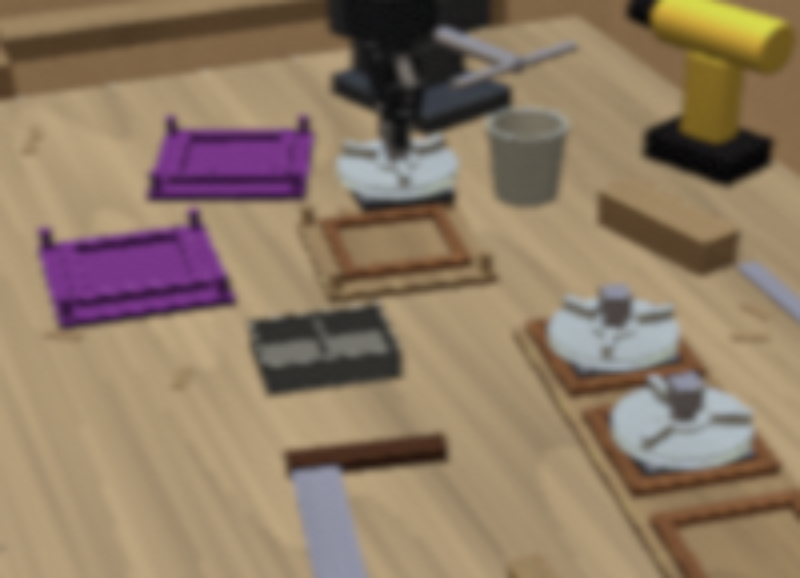

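```bash
cat > kk.py <<'E'
from h import *
z=np.load('pics/k0.npz');W=z['W'];p=z['p']
s_pos=np.array([0.52720545,0.28626417,0.14625081]);
def wall(W,p,cen,zlo=.018,zhi=.03,sat=105,half=.075):
    hsv=cv2.cvtColor(p,cv2.COLOR_RGB2HSV)
    m=(W[...,2]>zlo)&(W[...,2]<zhi)&(hsv[...,1]>sat)&(abs(W[...,0]-cen[0])<half)&(abs(W[...,1]-cen[1])<half)
    return m
mh=(W[...,2]>.14)&(W[...,2]<.165)&(np.hypot(W[...,0]-.5272,W[...,1]-.2863)<.02)
rows,cols=np.where(mh);print(np.median(W[mh][:,2]),mh.sum(),cols.min(),cols.max(),rows.min(),rows.max())
r=cv2.minAreaRect((W[mh][:,:2]*1000).astype(np.float32));print('head',r)
mw=(W[...,2]>.097)&(W[...,2]<.112)&(np.hypot(W[...,0]-.5272,W[...,1]-.2863)<.065)
print('wheel',cv2.minEnclosingCircle((W[mw][:,:2]*1000).astype(np.float32)),np.median(W[mw][:,2]))
for nm,f in [('top','top0')]:
    Wt=np.load('pics/top0_W.npy');pt=np.load('pics/top0_p.npy')
    m=wall(Wt,pt,(.5235,.29),sat=112)
    n,l,st,ce=cv2.connectedComponentsWithStats(m.astype(np.uint8));k=1+st[1:,4].argmax();q=Wt[l==k]
    print(len(q),q[:,2].mean(),cv2.minAreaRect((q[:,:2]*1000).astype(np.float32)),q.mean(0))
Ws=np.load('pics/side0_W.npy');ps=np.load('pics/side0_p.npy')
m=wall(Ws,ps,(.5235,.29),sat=112)
n,l,st,ce=cv2.connectedComponentsWithStats(m.astype(np.uint8));k=1+st[1:,4].argmax();q=Ws[l==k]
print(len(q),q[:,2].mean(),cv2.minAreaRect((q[:,:2]*1000).astype(np.float32)),q.mean(0))
z=np.load('pics/crad.npz');W1=z['W'];p1=z['p']
for sat in (108,114,120):
  for zl in (.0185,.021):
    m=wall(W1,p1,(.5235,.29),zlo=zl,sat=sat)
    n,l,st,ce=cv2.connectedComponentsWithStats(m.astype(np.uint8));k=1+st[1:,4].argmax();q=W1[l==k]
    print(sat,zl,len(q),cv2.minAreaRect((q[:,:2]*1000).astype(np.float32)),q.mean(0))
# front wall in k0
m=wall(W,p,(.5235,.29));q=W[m];r=cv2.minAreaRect((q[:,:2]*1000).astype(np.float32));print('k0 wall',len(q),r)
E
python3 kk.py
```

```text
0.15413297911430413 3832 209 300 246 323
head ((527.1781616210938, 286.32745361328125), (37.525917053222656, 24.56442642211914), 82.54029846191406)
wheel ((526.2341918945312, 287.5286865234375), 54.80501937866211) 0.11152734843945333
356 0.02347252717430161 ((523.3280029296875, 288.06890869140625), (114.82360076904297, 113.96060180664062), 81.69742584228516) [0.52253883 0.2879575  0.02347253]
286 0.023093867270412013 ((523.8768920898438, 284.75555419921875), (139.62319946289062, 122.74602508544922), 79.72386169433594) [0.52097799 0.28080208 0.02309387]
108 0.0185 2783 ((523.362060546875, 289.9219055175781), (114.12460327148438, 113.8498306274414), 81.90313720703125) [0.51982251 0.29061727 0.02365839]
108 0.021 2688 ((523.286865234375, 289.7727355957031), (114.1271743774414, 113.71121978759766), 82.06648254394531) [0.519471   0.29008827 0.0237894 ]
114 0.0185 2733 ((523.2557983398438, 289.8526611328125), (113.95757293701172, 113.65872955322266), 81.90313720703125) [0.51955009 0.2909845  0.02365566]
114 0.021 2638 ((523.2896118164062, 289.84783935546875), (113.95757293701172, 113.59042358398438), 81.90313720703125) [0.5191821  0.2904587  0.02378906]
120 0.0185 2645 ((522.9739990234375, 290.09466552734375), (113.51937866210938, 113.22013092041016), 81.58270263671875) [0.51946014 0.2906976  0.02365245]
120 0.021 2550 ((522.9192504882812, 290.1995849609375), (113.28453063964844, 113.34073638916016), 81.24493408203125) [0.5190761  0.29014297 0.02379033]
k0 wall 3388 ((476.06793212890625, 295.2505187988281), (125.56586456298828, 66.8420639038086), 73.57710266113281)
```

```bash
python3 - <<'E'
from h import *
for f,pos in [('k0',(0.52720545,0.28626417,0.14625081)),('g1',None)]:
    z=np.load(f'pics/{f}.npz');W=z['W'];p=z['p'].astype(int)
    m=np.zeros(W.shape[:2],bool);m[235:320,225:285]=True
    m&=(p[...,2]>p[...,1]+5)&(p.sum(2)>250)
    print(m.sum(),p[285,254],p[285,222])
    n,l,st,ce=cv2.connectedComponentsWithStats(m.astype(np.uint8));k=1+st[1:,4].argmax();q=W[l==k];print(st[k]);zz=np.median(q[:,2]);q=q[abs(q[:,2]-zz)<.002]
    print(zz,cv2.minAreaRect((q[:,:2]*1000).astype(np.float32)))
    # wheel rim: left/right extremes at wheel z
    mw=(abs(W[...,2]-(zz-.042))<.003)
    cs=W[mw];cen=q[:,:2].mean(0);cs=cs[np.hypot(*(cs[:,:2]-cen).T)<.07]
    print('wheel',cv2.minEnclosingCircle((cs[:,:2]*1000).astype(np.float32)),len(cs),'headmean',cen)
E
```

```text
2216 [134 132 145] [183 172 158]
[ 230  265   48   54 2113]
0.15425199447359053 ((527.96484375, 285.6600646972656), (20.16856575012207, 22.057758331298828), 82.0348892211914)
wheel ((528.357177734375, 285.8069763183594), 52.32337951660156) 13380 headmean [0.52744229 0.28559257]
2220 [134 131 144] [176 165 151]
[ 230  265   48   54 2113]
0.21375531503454967 ((580.6793212890625, -248.99705505371094), (20.247777938842773, 22.51121711730957), 86.29329681396484)
wheel ((580.9515991210938, -248.96847534179688), 52.29066848754883) 13361 headmean [ 0.58015647 -0.24913987]
```

```bash
python3 -c "
from arc import *
s=bot.read_state();print(s['tool_pos'],go(s,[.5223,.29,.1],82.0))"
```

```text
[0.52674024 0.28631981 0.14592639] [array([ 4.59,  0.3 , -0.5 ]), array([ 0.005,  0.001, -0.001])]
```

```bash
python3 -m creep '[{"grip":1.5,"dp":[1,0.1,-0.2],"rotation":[0.003,0,0]},{"grip":1.5,"dp":[2,0.2,-0.4],"rotation":[0.003,0,0]},{"grip":1.5,"dp":[3,0.3,-0.5],"rotation":[0.003,0,0]},{"grip":1.5,"dp":[4,0.3,-0.5],"rotation":[0.003,0,0]},{"grip":1.5,"dp":[4.4,0.3,-0.5],"rotation":[0.003,0,0]}]'
python3 -m creep '[{"grip":1.5,"dp":[0.1,0,0],"rotation":[0,0,0]},{"grip":1.5,"dp":[0.1,0,0],"rotation":[0,0,0]},{"grip":1.5,"dp":[0.1,0,0],"rotation":[0,0,0]},{"grip":1.5,"dp":[0.1,0,0],"rotation":[0,0,0]},{"grip":1.5,"dp":[0.1,0,0],"rotation":[0,0,0]}]'
python3 -m creep '[{"grip":1.5,"dp":[0,0,0],"rotation":[0,0,0]},{"grip":1.5,"dp":[0,0,0],"rotation":[0,0,0]},{"grip":1.5,"dp":[0,0,0],"rotation":[0,0,0]},{"grip":1.5,"dp":[0,0,0],"rotation":[0,0,0]},{"grip":1.5,"dp":[0,0,0],"rotation":[0,0,0]}]'
python3 -c "
from arc import *
s,c,p,d,W=snap(bot,'k1')
s=bot.read_state();print(s['tool_pos'],go(s,[.5223,.29,.1],82.0))"
```

```text
time: 21.85
tool_pos: [0.5196, 0.289, 0.0977]
tcp_rot: [0.106, 1.572, -0.11]
wrist_force: [-0.3, -0.2, -8.9]
width: 0.241
time: 22.27
tool_pos: [0.5223, 0.29, 0.1008]
tcp_rot: [0.109, 1.567, -0.108]
wrist_force: [-0.0, 0.3, -8.5]
width: 0.236
time: 22.68
tool_pos: [0.5216, 0.2897, 0.1]
tcp_rot: [0.108, 1.568, -0.108]
wrist_force: [0.6, 0.3, -8.2]
width: 0.236
[0.52162085 0.28970704 0.09991849] [array([-0.01,  0.04,  0.06]), array([ 0.002, -0.   ,  0.   ])]
```

View pics/k1.png

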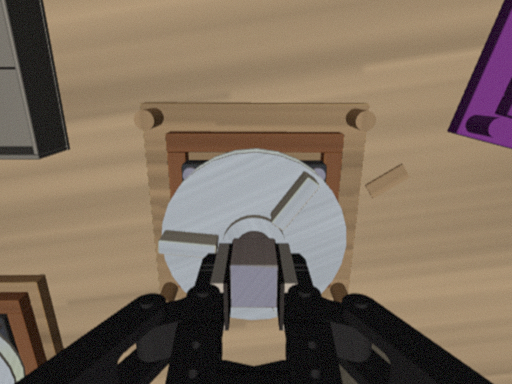

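The base corners (184 and 327) sit evenly over the nest walls (167 to 343), so the unit is centred. Going down slowly.

```bash
python3 -m creep '[{"grip":1.5,"dp":[0.4,0.03,0.05],"rotation":[0,0,0]},{"grip":1.5,"dp":[0.8,0.03,0.05],"rotation":[0,0,0]},{"grip":1.5,"dp":[1.1,0.03,0.05],"rotation":[0,0,0]},{"grip":1.5,"dp":[1.4,0.03,0.05],"rotation":[0,0,0]},{"grip":1.5,"dp":[1.6,0.03,0.05],"rotation":[0,0,0]}]'
python3 -c "
from arc import *
s=bot.read_state();print(s['tool_pos'],s['wrist_force'],go(s,[.5223,.29,.076],82.0))"
```

```text
time: 23.15
tool_pos: [0.5217, 0.2897, 0.083]
tcp_rot: [0.108, 1.569, -0.109]
wrist_force: [0.3, -0.5, -9.4]
width: 0.239
[0.52173475 0.28974077 0.08302914] [ 0.33064333 -0.54981439 -9.38839117] [array([0.7 , 0.03, 0.05]), array([ 0.002, -0.001,  0.001])]
```

```bash
python3 -m creep '[{"grip":1.5,"dp":[0.2,0,0.03],"rotation":[0,0,0]},{"grip":1.5,"dp":[0.4,0,0.03],"rotation":[0,0,0]},{"grip":1.5,"dp":[0.55,0,0.03],"rotation":[0,0,0]},{"grip":1.5,"dp":[0.65,0,0.03],"rotation":[0,0,0]},{"grip":1.5,"dp":[0.65,0,0.03],"rotation":[0,0,0]}]'
python3 -c "
from arc import *
s=bot.read_state();print(s['tool_pos'],s['wrist_force'],go(s,[.5223,.29,.076],82.0))"
```

```text
time: 23.57
tool_pos: [0.5223, 0.2898, 0.0771]
tcp_rot: [0.108, 1.568, -0.108]
wrist_force: [0.3, -0.6, -7.9]
width: 0.239
[0.52231017 0.28984633 0.07712414] [ 0.33084318 -0.5745986  -7.87370617] [array([ 0.11,  0.02, -0.  ]), array([ 0.002, -0.   ,  0.   ])]
```

```bash
python3 -m creep '[{"grip":1.5,"dp":[0.1,0,0],"rotation":[0,0,0]},{"grip":1.5,"dp":[0.2,0,0],"rotation":[0,0,0]},{"grip":1.5,"dp":[0.2,0,0],"rotation":[0,0,0]},{"grip":1.5,"dp":[0.2,0,0],"rotation":[0,0,0]}]'
python3 -c "
from arc import *
s=bot.read_state();print(s['tool_pos'],s['wrist_force'],go(s,[.5223,.29,.076],82.0))"
```

```text
time: 23.9
tool_pos: [0.5227, 0.2901, 0.0758]
tcp_rot: [0.108, 1.568, -0.108]
wrist_force: [-0.8, -0.1, -6.8]
width: 0.242
[0.52271183 0.29007146 0.07575251] [-0.81040283 -0.12981514 -6.78010842] [array([-0.02, -0.01, -0.04]), array([ 0.002,  0.   , -0.   ])]
```

```bash
python3 -m creep '[{"grip":1.5,"dp":[0.1,0,0],"rotation":[0,0,0]},{"grip":1.5,"dp":[0.1,0,0],"rotation":[0,0,0]},{"grip":1.5,"dp":[0.1,0,0],"rotation":[0,0,0]},{"grip":1.5,"dp":[0.1,0,0],"rotation":[0,0,0]}]'
python3 -c "
from arc import *
s=bot.read_state();print(s['tool_pos'],s['wrist_force'],s['torque'])"
```

```text
time: 24.23
tool_pos: [0.5227, 0.2901, 0.0757]
tcp_rot: [0.108, 1.567, -0.108]
wrist_force: [-4.1, -2.5, 5.5]
width: 0.238
[0.52273572 0.2901209  0.07571371] [-4.07916537 -2.54716998  5.54018679] [-0.40404729  0.8743867  -0.05509692]
```

It's on the floor, with the load now carried. Releasing.

```bash
python3 -m creep '[{"grip":2.6,"dp":[-0.05,0,0],"rotation":[0,0,0]},{"grip":3.2,"dp":[-0.05,0,0],"rotation":[0,0,0]},{"grip":5,"dp":[-0.05,0,0],"rotation":[0,0,0]},{"grip":5,"dp":[-0.05,0,0],"rotation":[0,0,0]},{"grip":5,"dp":[-0.05,0,0],"rotation":[0,0,0]}]'
python3 -c "
from arc import *
s,c,p,d,W=snap(bot,'l0');print(s['tool_pos'],s['wrist_force'],s['width'])"
```

```text
time: 24.65
tool_pos: [0.523, 0.2901, 0.0751]
tcp_rot: [0.109, 1.567, -0.108]
wrist_force: [-0.5, 0.0, -0.2]
width: 0.588
[0.52297987 0.29012857 0.07512767] [-0.45218763  0.01914939 -0.15188344] 0.5882505809499919
```

View pics/l0.png

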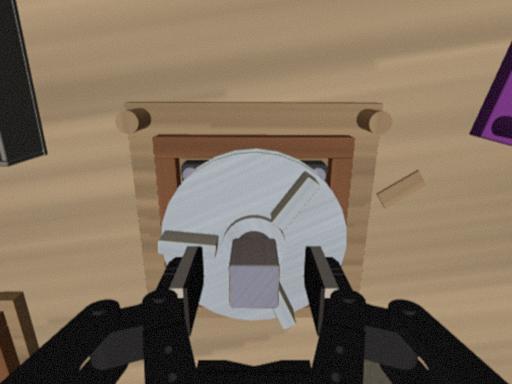

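The fingers are clear of the head (254,285) and the base lies inside the walls. I'll retreat upwards, then back, and check.

```bash
python3 -m creep '[{"grip":5,"dp":[-1,0,0],"rotation":[0,0,0]},{"grip":5,"dp":[-3,0,0],"rotation":[0,0,0]},{"grip":5,"dp":[-6,0,0],"rotation":[0,0,0]},{"grip":5,"dp":[-10,0,0],"rotation":[0,0,0]},{"grip":5,"dp":[-14,0,0],"rotation":[0,0,0]}]'
python3 -m creep '[{"grip":5,"dp":[-3,-2,-1],"rotation":[0,0,0]},{"grip":5,"dp":[-6,-5,-3],"rotation":[0,0,0]},{"grip":5,"dp":[-8,-9,-5],"rotation":[0,0,0]},{"grip":5,"dp":[-9,-12,-6],"rotation":[0,0,0]},{"grip":5,"dp":[-9,-13,-6],"rotation":[0,0,0]}]'
python3 -m creep '[{"grip":5,"dp":[0,0,0],"rotation":[0,0,0]},{"grip":5,"dp":[0,0,0],"rotation":[0,0,0]},{"grip":5,"dp":[0,0,0],"rotation":[0,0,0]}]'
cat > fin.py <<'E'
from meas import *
from workcell import bot
s,c,p,d,W=snap(bot,'m0')
print(s['time'],s['tool_pos'],s['wrist_force'])
for n in ('top','side'):
    pp,dd=bot.read_camera(n);cc=bot.get_calibration(n)
    cv2.imwrite(f'pics/m{n}.png',pp[:,:,::-1]);np.save(f'pics/m{n}_W.npy',cloud(dd,cc))
for nm,WW in (('wrist',W),('top',np.load('pics/mtop_W.npy'))):
    print(nm)
    for u in units(WW,[(.615,.039),(.598,-.106),(.5235,.29)]): print({k:u[k] for k in ('head','hz','wheel','rib_mod120')})
E
python3 fin.py
```

```text
time: 25.12
tool_pos: [0.5216, 0.2895, 0.2159]
tcp_rot: [0.107, 1.57, -0.109]
wrist_force: [0.6, -0.2, 0.3]
width: 0.586
time: 25.53
tool_pos: [0.4442, 0.1672, 0.3097]
tcp_rot: [0.109, 1.562, -0.108]
wrist_force: [0.8, 0.3, 0.5]
width: 0.585
time: 25.78
tool_pos: [0.4454, 0.1699, 0.3045]
tcp_rot: [0.109, 1.569, -0.108]
wrist_force: [-0.1, -0.2, 0.8]
width: 0.581
25.7833 [0.44541194 0.16987187 0.30447328] [-0.07819946 -0.20995404  0.80595333]
wrist
{'head': None, 'hz': None, 'wheel': (615.0639038085938, 39.6428108215332, 52.26434326171875), 'rib_mod120': np.float64(-5.726187407170898)}
{'head': ((598.6060180664062, -105.53984832763672), (22.794206619262695, 23.5255069732666), 82.81922149658203), 'hz': np.float64(0.0829103740201331), 'wheel': (598.92578125, -105.70040130615234, 53.00973129272461), 'rib_mod120': np.float64(-30.798035778173542)}
{'head': ((523.0349731445312, 289.82086181640625), (22.053638458251953, 21.237548828125), 82.40512084960938), 'hz': np.float64(0.08391012437795078), 'wheel': (524.034912109375, 289.8890075683594, 52.369422912597656), 'rib_mod120': np.float64(16.10440169194722)}
top
{'head': ((614.34228515625, 39.244266510009766), (20.985336303710938, 21.61301040649414), 89.78121948242188), 'hz': np.float64(0.08355296658550189), 'wheel': (614.9894409179688, 37.9981689453125, 51.837562561035156), 'rib_mod120': np.float64(-3.80392563546289)}
{'head': ((596.5946044921875, -107.32145690917969), (21.927146911621094, 21.25472640991211), 88.66891479492188), 'hz': np.float64(0.08390708425784155), 'wheel': (598.043701171875, -107.33428955078125, 51.45606231689453), 'rib_mod120': np.float64(-31.24368377864508)}
{'head': ((523.7622680664062, 288.6709899902344), (20.089447021484375, 20.892284393310547), 88.64562225341797), 'hz': np.float64(0.08427931821575946), 'wheel': (522.4381713867188, 288.2528076171875, 52.239349365234375), 'rib_mod120': np.float64(15.419806201148152)}
```

View pics/m0.png

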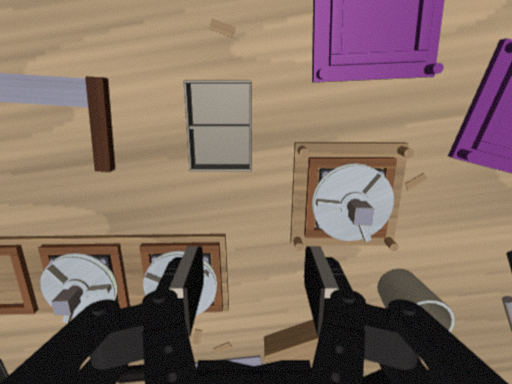

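View pics/mside.png

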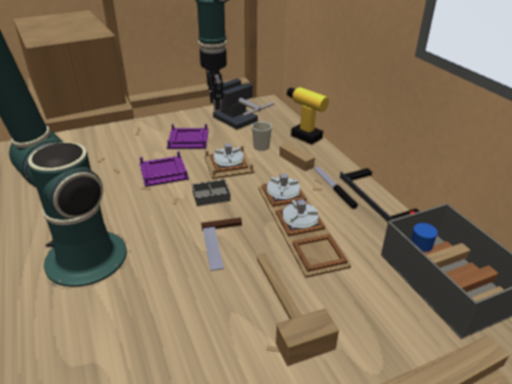

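View pics/mtop.png

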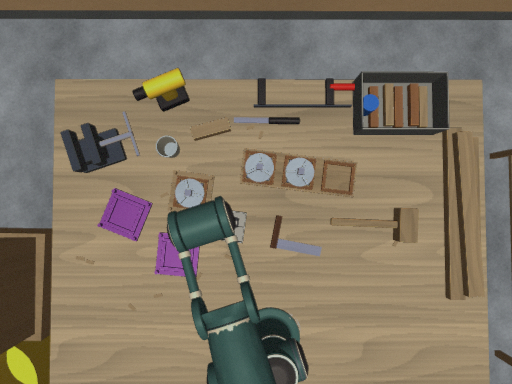

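The unit sits in the cradle at (353,203) in the wrist view, level with the rack's units. Both free units and all the bystanders stand as before. Handing in.

```bash
python3 -c "
from workcell import bot
print(bot.finish_job());print(bot.read_state()['time'])"
```

```text
the job is handed in; nothing more can be done
None
the job is handed in; nothing more can be done
```

I found the binding wheel by feel and seated its unit in the repair cradle. The job is handed in at about 26 s; no verdict was reported.

- **Free wheels:** the middle unit turned about 215° and the unit at the left end (y ≈ +0.04) about 219°, both anticlockwise and left so. Readings stayed within sensor noise, about 1.5 N, and both units are still in their nests.
- **Binding wheel:** the unit at the right end (y ≈ −0.25) pushed back with 5.5 N, then 6.3 N as it was pushed a little further. I stopped there, well under 15 N. The push twisted that unit about 4° in its nest, so I measured it again before gripping.
- **Seating:** I lifted it by its head and set it in the cradle. The last check has the head top at 84 mm, the same as in the rack. The unit is within about 1 mm and 0.5° of the nest as the wrist camera sees it. The bystanders look unmoved in the pictures.
- **Disagreements:** the top camera reads y about 1.5 mm lower than the wrist camera throughout, so I went by the wrist camera. The top camera's head angles came out 6° to 7° off the wrist's, from only about 40 pixels each, and I did not use them. For the left wheel's final rib angle the two cameras differ by about 2°, both well past half a turn.

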